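# Mount the tube block on the bench shaker and shift it into third

## Task

Set the loose aluminium tube block into the fenced nest on the shaker's deck, sitting flat, with its low foot towards the lever housing so that the locking tongue can slide over the foot. Then take the ball-topped lever through the stepped gate from the load end to the third and last notch at the far right, letting it rest for about half a second in the first notch (right) and the second notch (left) on the way, and leave it there. Do not push the tip box, the timer or the petri dishes about.

Things in the scene. Friction and masses are not known exactly. Their poses are not given: they have to be found in the camera images.
- shaker: Bench shaker, fixed, 160 (x) x 226 (y) x 116 mm. Origin on the worktop; x axis points away from the operator, y to his left, z up. Left: low deck with the nest. Right (local x -75 to 75, y -118 to -34 mm): lever housing, top at z 112 mm, with a 4 mm steel gate plate on it (top z 116 mm). Local mm are used below.
- gate (a point): Middle of the zigzag slot (15 mm wide) in the gate plate, shaker local (0, -76, 116) mm. Left column at local y -64, right column at y -88. At the plate the load end is at local x -36 and the side steps at x -12, 12 and 36. Path: load (left), forward, right = first notch, forward, left = second, forward, right = third. One, two and three black pits mark the notches.
- nest (a point): Centre of the nest floor, shaker local (0, 45, 54) mm: the origin of a seated block comes here. The guides round it are 7 mm thick and 10.5 mm high over the floor, leave 2.5 mm of play beside the block and 3 mm at its ends, flare outwards by 3.5 mm above 4.5 mm, and are open beside the block's middle (local y 14 to 54 mm), where fingers may reach down to the floor.
- nest_foot (a point): Point on the shaker at local (0, -9, 64) mm where the middle of the foot's top face comes to lie when the block is seated the right way.
- block: Loose aluminium tube block, about 0.5 kg. Tall body 54 (x) x 84 (y) x 48 mm with 3 x 5 round wells in its top; a low foot 24 mm long, 54 mm wide, 10 mm high sticks out of its -y end. Origin under the middle of the tall body. Seated rightly its axes are parallel to the shaker's, foot towards the shaker's -y. Grasp the tall body across its 54 mm (local x) from above.
- block_foot (a point): Middle of the top face of the block's foot, at block local (0, -54, 10) mm.
- knob (a point): Centre of the black ball (34 mm diameter) on the lever's 9 mm steel stem. The lever swings about an axis parallel to the shaker's y at local x 0, z 39 mm, 130 mm from the ball; the whole axis slides sideways. Ball in the shaker frame: x = 130 mm * sin(lever - 0.4475), y = -64 mm - selector, z = 39 mm + 130 mm * cos(lever - 0.4475).
- lever (a joint): Swing of the lever in rad: 0 at the load end (leaning 0.4475 rad from upright towards the operator), growing as it goes away from him. First step at about 0.29, second at 0.61, third at 0.895, each with 0.03 to 0.04 of play. It moves at about 2 N at the ball and stays where it is left.
- selector (a joint): Sideways shift of the lever in m: 0 in the left column (ball at shaker local y = -64 mm), 0.024 in the right column (y = -88 mm), about 0.003 of play. Moves at about 2 N, stays where it is left.
- tongue (a joint): Travel of the steel locking tongue (28 mm wide, 7 mm thick, underside at z 66 mm) out of the lever housing towards the nest, in m. Geared to the lever: 0.0268 m per rad. At 0 its tip is 5 mm short of a seated foot, at the third notch it covers 19 mm of the foot.
- tip_box: Pipette tip box with yellow base and clear lid, 68 x 118 x 76 mm, loose; origin under its centre. Leave alone.
- timer: White lab timer with three keys, 66 x 58 x 20 mm, loose; origin under its centre. Leave alone.
- petri_0: Lower one of two stacked petri dishes, 62 mm across, 16 mm high; origin under its centre. Leave alone.

How it is judged:
On the way, in this order (a step that is already met when the one before it is completed fails the run):
1. the block stands in the nest the right way round, flat and let go, with the lever still in the load leg (distance between block_foot and nest_foot below 0.007 m and distance between block and nest below 0.007 m and angle between block's own z axis and vertical below 0.04 rad and contact force between the fingers and block below 0.1 N and value of joint lever below 0.2 rad), for 0.2 s.
2. the lever rests in the first notch (right) (value of joint selector above 0.017 m and value of joint lever between 0.2 and 0.4 rad), for 0.3 s.
3. the lever rests in the second notch (left) (value of joint selector below 0.007 m and value of joint lever between 0.5 and 0.72 rad), for 0.3 s.
At the end, for the whole second after the job is handed in: The lever stands in the third notch (lever over 0.82 rad, selector over 17 mm to the right), and the block still sits flat in the nest (tilt under 0.04 rad), its body and its foot within 7 mm of their places, so the foot is under the tongue; all at rest (value of joint selector above 0.017 m and value of joint lever above 0.82 rad and distance between block_foot and nest_foot below 0.007 m and distance between block and nest below 0.007 m and angle between block's own z axis and vertical below 0.04 rad and linear speed of block below 0.01 m/s and velocity of joint lever below 0.02 rad/s); the robot touches nothing.
It fails at once if the tip box is pushed more than 30 mm (distance of tip_box from where it was at the start of the episode above 0.03 m).
It fails at once if the timer is pushed more than 30 mm (distance of timer from where it was at the start of the episode above 0.03 m).
It fails at once if the petri dishes are pushed more than 30 mm (distance of petri_0 from where it was at the start of the episode above 0.03 m).
It also fails if it takes over 58 s, if anything falls off the work surface, if the arm or the gripper's body presses on something with over 40 N, if the wrist force passes 120 N, or if a joint passes its speed limit or range.

## Robot

A 7-joint arm with a two-finger parallel gripper is mounted at the origin on a cart in front of the work surface, level with it; the furniture and walls round the work are solid. World frame = base frame: x ahead of the robot, y to its left, z up, the work surface at z = 0. Lengths are in m, angles in rad, forces in N, time in s.
With the tool pointing down it reaches from about 0.425 to 1.025 m from the base axis. Payload 3.6 kg.
Tool frame: the origin (TCP) lies at the centre of the arm's flange, where the gripper is bolted on; the fingertips stand 173 mm ahead of it and the grasp point (between the pads) lies 155 mm ahead of it; z points along the fingers, y is the direction in which the jaws open and shut (so a half turn about z gives the same grasp; the last joint's range is limited). The gripper opens to 85 mm and grips with 20 to 120 N. Pads are 22 mm wide; open, the fingers measure 114 mm over their backs; the gripper's body (76 mm by 85 mm) begins 54 mm behind the grasp point. The pads swing forward as they close: fully open they stand 13 mm farther back than shut.
Start: joints at [1.139, 0.591, 0.048, 1.609, -0.033, 0.943, -0.034], TCP at [0.241, -0.684, 0.405] pointing down, gripper open.
Joint ranges: [-2.69, 2.69], [-0.47, 2.24], [-1.27, 1.36], [0.19, 2.51], [-1.53, 4.68], [0.08, 2.07], [-3.09, 3.09]. Speed limits (rad/s): [2.57, 2.57, 3.14, 3.14, 3.14, 3.14, 3.14].

## Interface

Orientations are given as a unit quaternion [x, y, z, w].
In Python, from rig import sensors, viewer, order gives the robot as it stands.
- The arm moves only by the tool servo_tool, never from a script. Its arguments are lists of equal length, an entry for each row: "travel": the shift along the tool's x, y, z in m, a list of three; "rot": the turn, a rotation vector about the tool's x, y, z in rad, a list of three; "fingers": the finger opening in m, from 0 to 0.0854. In form: {"travel": [[x, y, z], ...], "rot": [[rx, ry, rz], ...], "fingers": [fingers, ...]}. A call has 1 to 20 rows; each row is the pose to reach, as a shift and turn from the pose commanded when the call began, along the tool's axes at that moment; what a row does not reach only later rows make up. A row lasts 1/8 s, in which the tool goes at most 62.5 mm and 10.7 degrees, less where a joint would pass 70% of its speed; a pose out of reach is approached as far as the arm can. A call with a gripper value outside its range is refused whole. The fingers move at their own pace and stop on an object; "force" is the grip in N (left out, the last holds). Time passes only in rows, so rows that repeat a pose let the fingers close. It gives the time, the measured TCP pose, the force and the opening at its end, in the units of the state.
- sensors.read_state(): the state, without advancing time (a new reading comes with each control period).
- viewer.capture(name): name is "scene" or "top" or "wrist"; returns a dict with "color" (400x640x3 uint8, red, green, blue), "vertical_fov" (degrees; the focal length in pixels is half the picture's height over the tangent of half this angle, whatever the lens; pixels are square), "cx", "cy" (the principal point, pixels), "T" (4x4, takes a point from camera to world coordinates). Camera axes: x right, y up, looking along -z (the intrinsics and any distortion apply to the point x, -y, -z); pixel columns grow to the right and rows downward; lengths in m; the calibration is good to about 2 mm. A picture is of the moment at which its call begins. There is no depth.
- order.hand_in(): hands the job in, once; it reports no verdict.
The state is a dict: "t": time; "joint_positions": joint angles; "dq": joint speeds; "joint_efforts": joint torques, N m; "tool_pos": TCP position; "tool_rot": TCP orientation; "contact_force": force on the tool from outside, world axes, zero at the start; "wrist_torque": the same for the moment, N m; "grip_width": finger opening in m.
Only numpy, scipy, OpenCV 4.12 (cv2) and the standard library are available. Lean on these libraries where they do the work, as an engineer would, in place of code of your own. Each camera call takes 0.05 s, during which the arm holds its last target.

## Working session

There is one attempt and no reset: what is moved stays moved. The work goes in short steps, Python scripts to look and compute and a tool call to move; the robot and the scene stay as the last step left them, time stands still between calls to the robot, and variables do not carry over. Pictures are saved under pics/ and viewed, and the job is handed in when it is done.

Besides the shell and the picture viewer there is one more tool, called after "Emit:" as name(argument=value, ...) on one line, values as JSON. servo_tool: Moves the arm, as the interface text tells. Its arguments: {"type":"object","properties":{"travel":{"type":"array"},"rot":{"type":"array"},"fingers":{"type":"array"},"force":{"type":"number"}},"required":["travel","rot","fingers"]}

```bash
ls; mkdir -p pics
python3 - <<'E'
from rig import sensors, viewer, order
import cv2
s=sensors.read_state(); print(s)
for n in ("scene","top","wrist"):
    c=viewer.capture(n); cv2.imwrite(f"pics/{n}0.png",c["color"][:,:,::-1]); print(n,{k:v for k,v in c.items() if k!="color"})
E
```

```text
pics
{'t': 0.0, 'joint_positions': array([ 1.1384623 ,  0.59214679,  0.04825484,  1.60981449, -0.03330506,
        0.94268065, -0.03369597]), 'dq': array([-5.41516665e-05,  1.06521875e-03,  1.98712676e-03, -1.66062854e-03,
       -9.54241156e-04, -2.84394540e-05,  1.98044830e-03]), 'joint_efforts': array([-7.89238038e-04, -5.48689950e+01,  1.54652037e+00, -1.98123246e+01,
        9.43368184e-03,  8.75606871e-03, -8.70643248e-06]), 'tool_pos': array([ 0.24088983, -0.6833562 ,  0.40352231]), 'tool_rot': array([ 9.85672561e-01,  1.68666364e-01, -2.37967481e-04, -1.09724240e-03]), 'contact_force': array([0.28646717, 0.24372467, 0.22360726]), 'wrist_torque': array([ 0.00058726,  0.03469953, -0.02165665]), 'grip_width': 0.08547141387540345}
scene {'vertical_fov': 53.20394488987533, 'cx': 321.41384577257185, 'cy': 200.37997557987822, 'T': array([[-0.90501533,  0.26308238, -0.33426774,  0.18046373],
       [-0.42533129, -0.57142255,  0.70183301,  0.73832953],
       [-0.00636822,  0.77734415,  0.62904333,  0.76987509],
       [ 0.        ,  0.        ,  0.        ,  1.        ]])}
top {'vertical_fov': 46.758458330906606, 'cx': 315.59067633342954, 'cy': 195.09088112541684, 'T': array([[-0.0039056 ,  0.98756184, -0.15718256,  0.36599321],
       [-0.99992406, -0.00569407, -0.01092961,  0.01648414],
       [-0.01168867,  0.15712794,  0.98750908,  1.28816147],
       [ 0.        ,  0.        ,  0.        ,  1.        ]])}
wrist {'vertical_fov': 70.77059495580913, 'cx': 314.5977763301818, 'cy': 201.69120909793835, 'T': array([[ 0.33292083,  0.89338686,  0.30170125,  0.31957845],
       [-0.94295347,  0.31595439,  0.10493609, -0.65570787],
       [-0.00157531, -0.31942565,  0.94761003,  0.37354398],
       [ 0.        ,  0.        ,  0.        ,  1.        ]])}
```

View pics/scene0.png

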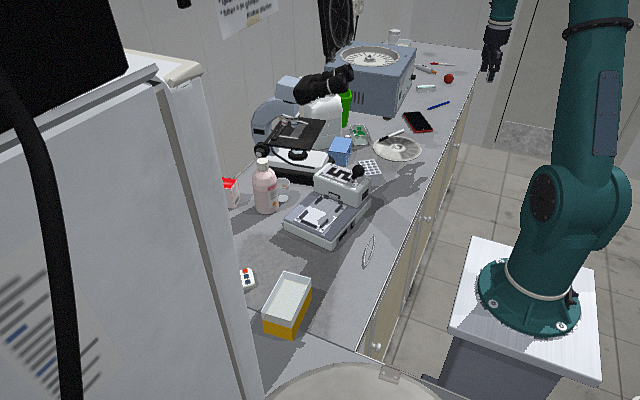

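View pics/top0.png

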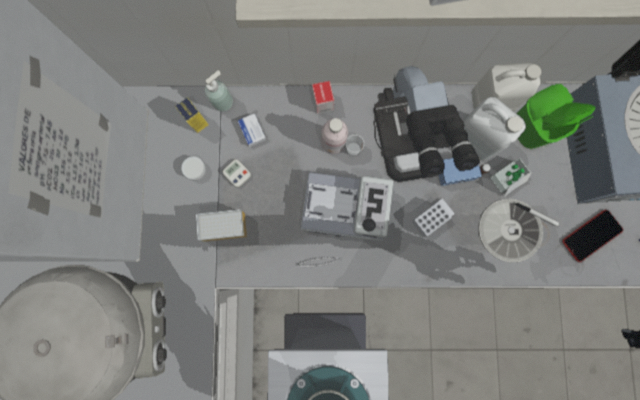

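View pics/wrist0.png

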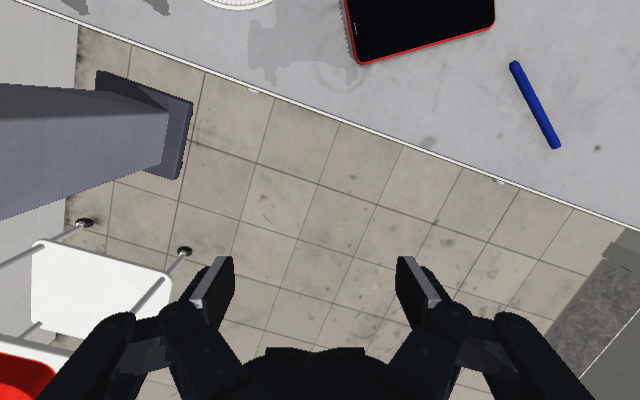

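The top view shows the shaker near (348,206) and the block near (434,217). I'll zoom in.

```bash
cat > h.py <<'E'
import numpy as np, cv2
from rig import sensors, viewer, order
def cap(n,name=None):
    c=viewer.capture(n); 
    if name: cv2.imwrite(f"pics/{name}.png",c["color"][:,:,::-1])
    c["f"]=200/np.tan(np.radians(c["vertical_fov"])/2); return c
def ray(c,u,v):
    d=np.array([(u-c["cx"])/c["f"],-(v-c["cy"])/c["f"],-1.]); T=c["T"]
    return T[:3,3],T[:3,:3]@d
def onz(c,u,v,z):
    o,d=ray(c,u,v); return o+d*(z-o[2])/d[2]
def proj(c,p):
    T=c["T"]; q=T[:3,:3].T@(np.asarray(p)-T[:3,3]); return np.array([c["cx"]-c["f"]*q[0]/q[2],c["cy"]+c["f"]*q[1]/q[2]])
def zoom(c,x0,y0,x1,y1,k,name):
    im=c["color"][y0:y1,x0:x1,::-1]; cv2.imwrite(f"pics/{name}.png",cv2.resize(im,None,fx=k,fy=k,interpolation=cv2.INTER_CUBIC))
E
python3 - <<'E'
from h import *
c=cap("top"); zoom(c,295,160,465,260,4.5,"topz")
s=cap("scene"); zoom(s,275,125,425,255,4.5,"scenez")
for p in [(434,217),(348,206),(220,225),(236,173),(193,168),(353,146)]: print(p,onz(c,*p,0.03))
E
```

```text
(434, 217) [ 0.50393823 -0.29205816  0.03      ]
(348, 206) [ 0.53546108 -0.05832438  0.03      ]
(220, 225) [0.48500645 0.29195199 0.03      ]
(236, 173) [0.62973357 0.25150058 0.03      ]
(193, 168) [0.64472505 0.37199717 0.03      ]
(353, 146) [ 0.70476203 -0.07483114  0.03      ]
```

View pics/topz.png

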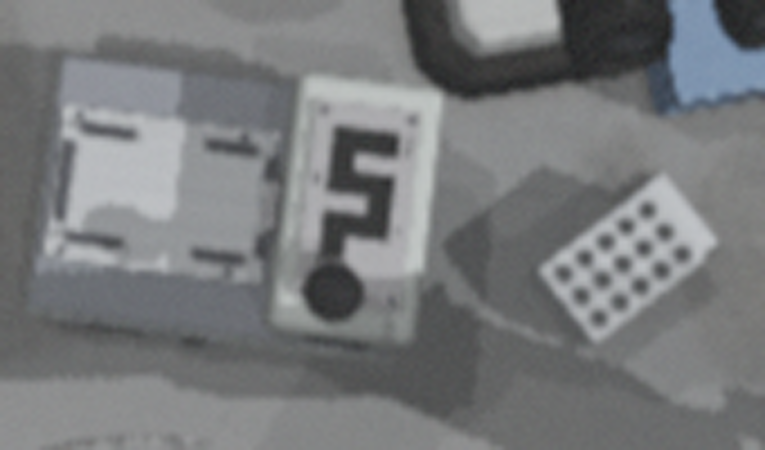

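View pics/scenez.png

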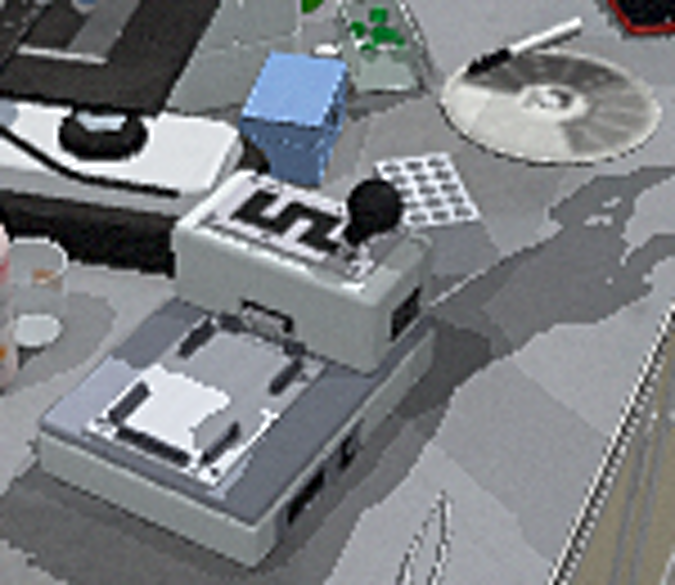

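Emit:
servo_tool(travel=[[0.375,-0.28,0.0],[0.375,-0.28,0.0],[0.375,-0.28,0.0],[0.375,-0.28,0.0],[0.375,-0.28,0.0],[0.375,-0.28,0.0],[0.375,-0.28,0.0],[0.375,-0.28,0.06],[0.375,-0.28,0.06],[0.375,-0.28,0.06],[0.375,-0.28,0.06],[0.375,-0.28,0.06]], rot=[[0,0,0],[0,0,0],[0,0,0],[0,0,0],[0,0,0],[0,0,0],[0,0,0],[0,0,0],[0,0,0],[0,0,0],[0,0,0],[0,0,0]], fingers=[0.085,0.085,0.085,0.085,0.085,0.085,0.085,0.085,0.085,0.085,0.085,0.085])

```text
t: 1.75
tool_pos: [0.5012, -0.2968, 0.346]
tool_rot: [0.986, 0.167, 0.001, 0.001]
contact_force: [-0.0, -0.1, -0.1]
grip_width: 0.085
```

Run:
```python
from h import *
c=cap("wrist","w1"); print(sensors.read_state()["tool_pos"],sensors.read_state()["tool_rot"],sensors.read_state()["joint_positions"])
```

```text
[ 0.50118779 -0.29642812  0.34585835] [9.85876785e-01 1.67468686e-01 7.11169687e-04 8.35209361e-04] [ 4.55746827e-01  4.87449773e-01  6.16188568e-04  1.98513969e+00
  3.79588155e-04  6.66872713e-01 -7.78280133e-01]
```

View pics/w1.png

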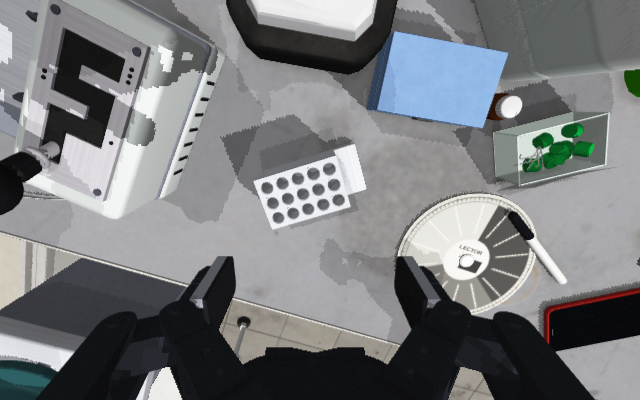

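The wrist view shows the block's top near (305,190), with the foot on its right side at (350,168), which is towards world -y/+x. I'll find its pose from the wells.

```bash
cat >> h.py <<'E'
def wells(c,box,z,thr=110):
    x0,y0,x1,y1=box; g=cv2.cvtColor(c["color"],cv2.COLOR_RGB2GRAY)[y0:y1,x0:x1]
    m=(g<thr).astype(np.uint8); n,l,st,ce=cv2.connectedComponentsWithStats(m)
    out=[]
    for i in range(1,n):
        a=st[i,4];w=st[i,2];h=st[i,3]
        if 40<a<400 and 0.6<w/h<1.6 and a/(w*h)>0.6: out.append(ce[i]+[x0,y0])
    P=np.array([onz(c,*p,z)[:2] for p in out]); return np.array(out),P
E
python3 - <<'E'
from h import *
c=cap("wrist"); 
for thr in (110,140):
    px,P=wells(c,(245,145,365,235),0.048,thr); print(thr,len(P)); 
    ct=P.mean(0); u,s,v=np.linalg.svd(P-ct); print(ct,s,np.degrees(np.arctan2(v[0,1],v[0,0])))
    print(px.round())
t=cap("top")
print(onz(t,*(295+np.array([629])/4.5),160+258/4.5,0.048))
E
```

```text
110 15
[ 0.4993311  -0.28563269] [0.08759825 0.05136418] -54.41712376139152
[[329. 170.]
 [313. 174.]
 [298. 179.]
 [282. 183.]
 [334. 185.]
 [267. 187.]
 [318. 189.]
 [303. 194.]
 [287. 198.]
 [338. 200.]
 [273. 203.]
 [323. 204.]
 [308. 209.]
 [293. 213.]
 [278. 217.]]
140 15
[ 0.49950463 -0.28568124] [0.0876068  0.05205239] -53.57579879353731
[[329. 169.]
 [313. 174.]
 [298. 178.]
 [282. 183.]
 [334. 184.]
 [267. 188.]
 [318. 189.]
 [303. 194.]
 [288. 198.]
 [338. 200.]
 [273. 203.]
 [323. 204.]
 [308. 209.]
 [293. 213.]
 [278. 217.]]
[ 0.5010543  -0.28968721  0.048     ]
```

Emit:
servo_tool(travel=[[0.002,-0.01,0.055],[0.002,-0.01,0.055],[0.002,-0.01,0.055],[0.002,-0.01,0.055],[0.002,-0.01,0.055],[0.002,-0.01,0.055],[0.002,-0.01,0.055],[0.002,-0.01,0.055],[0.002,-0.01,0.055],[0.002,-0.01,0.055],[0.002,-0.01,0.055],[0.002,-0.01,0.055]], rot=[[0,0,-1.86],[0,0,-1.86],[0,0,-1.86],[0,0,-1.86],[0,0,-1.86],[0,0,-1.86],[0,0,-1.86],[0,0,-1.86],[0,0,-1.86],[0,0,-1.86],[0,0,-1.86],[0,0,-1.86]], fingers=[0.085,0.085,0.085,0.085,0.085,0.085,0.085,0.085,0.085,0.085,0.085,0.085])

```text
t: 3.4
tool_pos: [0.5001, -0.2852, 0.2898]
tool_rot: [0.455, 0.89, -0.0, 0.0]
contact_force: [1.0, 0.2, 0.3]
grip_width: 0.0851
```

Run:
```python
from h import *
c=cap("wrist","w2"); s=sensors.read_state(); print(s["t"],s["tool_pos"],s["tool_rot"],s["joint_positions"])
for thr in (90,110,140):
    px,P=wells(c,(200,100,450,260),0.048,thr); print(thr,len(P)); 
    ct=P.mean(0); u,s,v=np.linalg.svd(P-ct); print(ct,s,np.degrees(np.arctan2(v[0,1],v[0,0])))
```

```text
3.45 [ 0.5001205  -0.28510366  0.28980232] [ 4.55120167e-01  8.90430010e-01 -1.50555883e-04  8.72690539e-05] [ 0.80395523  0.61025521 -0.50961601  2.0166405   0.49095812  0.63555066
  0.59401289]
90 0<stdin>:5: RuntimeWarning: Mean of empty slice.
  ret = ret.dtype.type(ret / rcount)
Traceback (most recent call last):
numpy.linalg.LinAlgError: 1-dimensional array given. Array must be at least two-dimensional
```

View pics/w2.png

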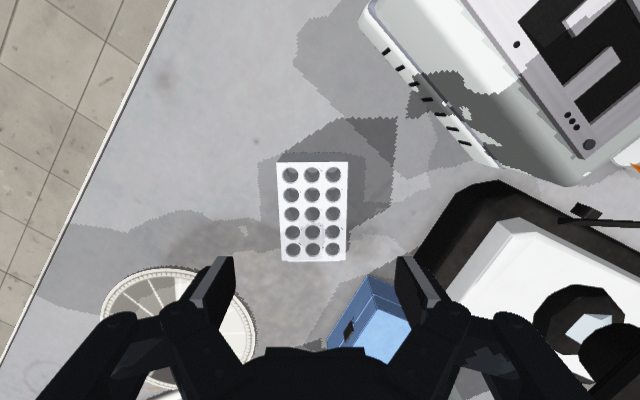

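Run:
```python
from h import *
c=cap("wrist")
for thr in (140,165):
    px,P=wells(c,(270,160,352,262),0.048,thr); print(thr,len(P))
    if len(P)<3: continue
    ct=P.mean(0); u,s,v=np.linalg.svd(P-ct); print(ct,s,np.degrees(np.arctan2(v[0,1],v[0,0])))
g=cv2.cvtColor(c["color"],cv2.COLOR_RGB2GRAY)
print(g[215,265:360:3], g[213,290:296])
C=[onz(c,*p,0.048)[:2] for p in [(276,163),(348,162),(345,260),(282,261)]]; print(np.array(C),np.mean(C,0),[np.linalg.norm(C[i]-C[i-1]) for i in range(4)])
print("box",[onz(c,*p,0.06)[:2].round(3) for p in [(368,277),(327,345),(405,310)]], [proj(c,(0.5,-0.285,z)) for z in (0.048,0.12)])
t=cap("top"); zoom(t,405,190,465,245,10,"tz2")
```

```text
140 15
[ 0.49928611 -0.28553397] [0.0875329  0.05218856] -54.023630344434764
165 15
[ 0.49925239 -0.28558555] [0.08770673 0.05213164] 126.03906767085707
[157 153 153 153 150 245 235 113 113  99 104 101 240 192 114 111  97  95
 166 244 188 115  99 100  96 229 244 165 108 108 107 102] [112  98  97  97  96  97]
[[ 0.45328884 -0.26824807]
 [ 0.49703833 -0.23563743]
 [ 0.5468844  -0.30345904]
 [ 0.50392035 -0.33578245]] [ 0.50028298 -0.28578175] [np.float64(0.08440640284817758), np.float64(0.05456621295726339), np.float64(0.08416889038967122), np.float64(0.0537653490833946)]
box [array([ 0.567, -0.3  ]), array([ 0.582, -0.377]), array([ 0.613, -0.307])] [array([313.05193853, 213.47803762]), array([312.24676374, 259.41685525])]
```

View pics/tz2.png

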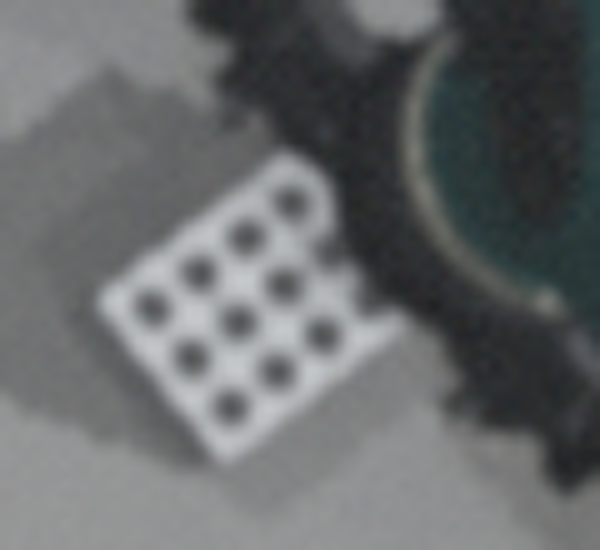

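Block measured at (0.4995, -0.2857), yaw 126°. The tool is aligned, so I'll descend and grip.

Emit:
servo_tool(travel=[[0,-0.001,0.055],[0,-0.001,0.095],[0,-0.001,0.105],[0,-0.001,0.105],[0,-0.001,0.105],[0,-0.001,0.105],[0,-0.001,0.105],[0,-0.001,0.105],[0,-0.001,0.105],[0,-0.001,0.105]], rot=[[0,0,0],[0,0,0],[0,0,0],[0,0,0],[0,0,0],[0,0,0],[0,0,0],[0,0,0],[0,0,0],[0,0,0]], fingers=[0.085,0.085,0.085,0.085,0.04,0.04,0.04,0.04,0.04,0.04], force=60)

```text
t: 4.8
tool_pos: [0.4997, -0.286, 0.1864]
tool_rot: [0.454, 0.891, -0.0, 0.001]
contact_force: [-0.4, -0.5, 6.1]
grip_width: 0.0531
```

Emit:
servo_tool(travel=[[0,0,-0.03],[0,0,-0.08],[0,0,-0.14],[0,0,-0.2],[0,0,-0.2],[0,0,-0.2]], rot=[[0,0,0],[0,0,0],[0,0,0],[0,0,0],[0,0,0],[0,0,0]], fingers=[0.04,0.04,0.04,0.04,0.04,0.04])

```text
t: 5.55
tool_pos: [0.4979, -0.2855, 0.3838]
tool_rot: [0.454, 0.891, -0.001, -0.001]
contact_force: [-0.0, 0.3, -4.5]
grip_width: 0.0531
```

Run:
```python
from h import *
c=cap("wrist","w3");s=sensors.read_state(); print(s)
t=cap("top","t3"); zoom(t,295,160,465,260,4.5,"tz3")
```

```text
{'t': 5.6, 'joint_positions': array([ 0.88959561,  0.4923336 , -0.61323624,  1.9535761 ,  0.38267848,
        0.81683058,  0.69194622]), 'dq': array([-0.00711706,  0.02142005,  0.00585046,  0.00586611, -0.0006258 ,
       -0.00127597,  0.00223332]), 'joint_efforts': array([-5.99417626e-02, -4.63365662e+01, -6.39259145e+00, -1.85609668e+01,
        1.17261987e-02, -6.40330394e-02, -8.37261596e-04]), 'tool_pos': array([ 0.49772584, -0.28550895,  0.3828414 ]), 'tool_rot': array([ 4.54307165e-01,  8.90842263e-01, -3.95370560e-04, -2.21479804e-03]), 'contact_force': array([-0.52358645, -0.27322538, -4.25346444]), 'wrist_torque': array([-0.02582797,  0.0222665 , -0.03453789]), 'grip_width': 0.05319926619963898}
```

View pics/w3.png

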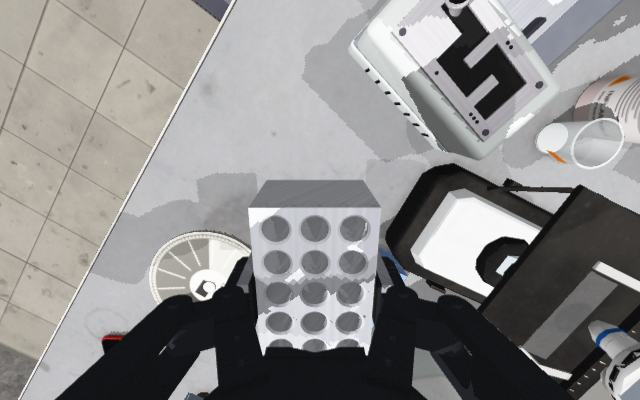

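View pics/tz3.png

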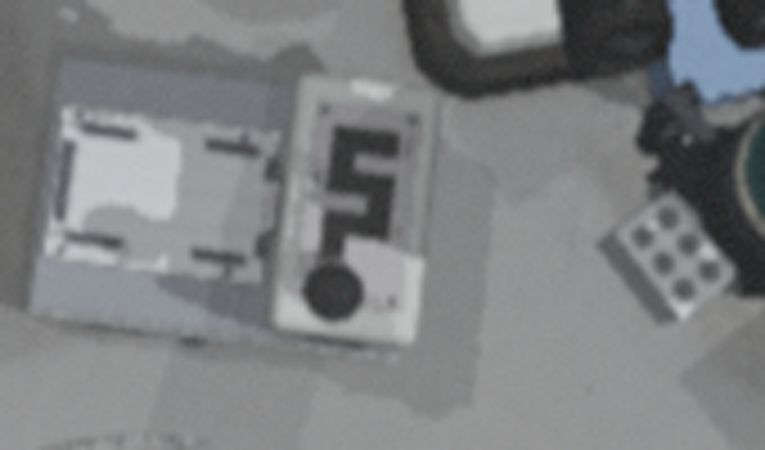

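Block held. The top view shows the shaker clearly, with the gate and knob near (368,224). I'll move over the housing with the final yaw so the wrist camera sees the nest.

Emit:
servo_tool(travel=[[0.03,0.03,0],[0.065,0.068,0],[0.1,0.1,0],[0.13,0.135,0],[0.13,0.135,0],[0.13,0.135,0],[0.13,0.135,0],[0.13,0.135,0]], rot=[[0,0,0.15],[0,0,0.3],[0,0,0.45],[0,0,0.6],[0,0,0.707],[0,0,0.707],[0,0,0.707],[0,0,0.707]], fingers=[0.04,0.04,0.04,0.04,0.04,0.04,0.04,0.04])

```text
t: 6.65
tool_pos: [0.5319, -0.102, 0.3841]
tool_rot: [0.735, 0.678, -0.0, -0.0]
contact_force: [-0.6, 0.3, -3.6]
grip_width: 0.0532
```

Run:
```python
from h import *
c=cap("wrist","w4");s=sensors.read_state(); print(s["tool_pos"],s["tool_rot"],s["joint_positions"])
```

```text
[ 0.5319561  -0.10195951  0.38426784] [ 7.34827575e-01  6.78253835e-01 -2.68384420e-04 -3.13026469e-04] [ 0.45010521  0.42101917 -0.4527297   2.02648946  0.26502556  0.75082241
 -0.24377319]
```

View pics/w4.png

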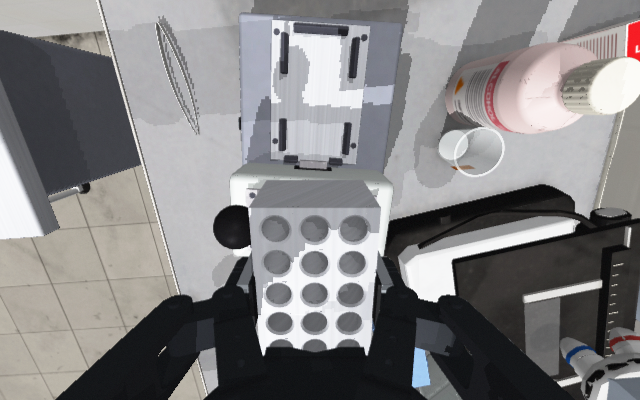

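Run:
```python
from h import *
c=cap("wrist"); zoom(c,230,5,410,185,3.3,"w4z")
np.save("w4T.npy",c["T"])
```

```text
(no output)
```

View pics/w4z.png

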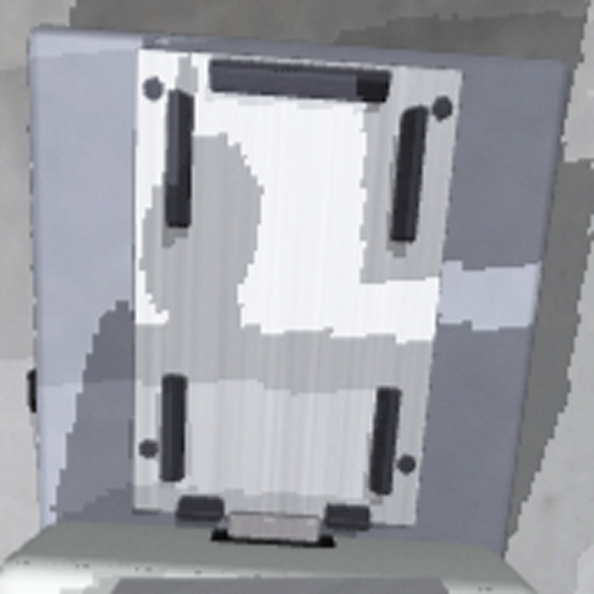

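The zoom shows the four side guides, the end guide at the top, and the foot stubs and tongue at the bottom. I'll measure the guides by mask.

Run:
```python
from h import *
c=cap("wrist"); g=cv2.cvtColor(c["color"],cv2.COLOR_RGB2GRAY)
x0,y0,x1,y1=268,15,372,165
m=(g[y0:y1,x0:x1]<75).astype(np.uint8)
n,l,st,ce=cv2.connectedComponentsWithStats(m)
B=[]
for i in range(1,n):
    if st[i,4]<25: continue
    ys,xs=np.nonzero(l==i); xs=xs+x0; ys=ys+y0
    P=np.array([onz(c,x,y,0.059)[:2] for x,y in zip(xs,ys)])
    r=cv2.minAreaRect((P*1000).astype(np.float32))
    print(st[i],(ce[i]+[x0,y0]).round(1),'ctr',np.round(r[0],1),'size',np.round(r[1],1),round(r[2],1), 'uv y range',ys.min(),ys.max())
def z2(p): return (230+(p[0]+.5)/3.3-.5,5+(p[1]+.5)/3.3-.5)
for nm,p in dict(LU=(177,229),RU=(402,243),LL=(173,375),RL=(386,388)).items(): print(nm,onz(c,*z2(p),0.054)[:2].round(4))
for p in [(153,89),(441,107),(148,449),(406,464)]: print('screw',onz(c,*z2(p),0.054)[:2].round(4))
print('tongue',[onz(c,*z2(p),0.073)[:2].round(4) for p in [(232,513),(322,517)]])
```

```text
[26  9 39  3 48] [312.3  25.2] ctr [543.8  50.8] size [ 1.  34.8] 82.1 uv y range 24 26
[66 12 14  9 88] [342.2  30.7] ctr [568.7  44.2] size [ 6.4 12.1] 85.4 uv y range 27 35
[ 12  18   8  41 213] [284.4  56.3] ctr [514.4  30. ] size [33.9  6.7] 83.2 uv y range 33 73
[ 80  23  11  41 290] [353.2  57.8] ctr [579.4  20.7] size [34.2  6.9] 82.0 uv y range 38 78
[ 11 104   7  32 201] [282.1 134.9] ctr [504.3 -44.1] size [31.3  6.2] 83.1 uv y range 119 150
[ 74 108   9  32 199] [345.8 138.4] ctr [569.2 -53.3] size [31.4  6.5] 82.0 uv y range 123 154
[ 15 141  15   8  93] [290.1 159.1] ctr [509.7 -70. ] size [ 7.4 14.8] 84.3 uv y range 156 163
[ 60 143  14   7  83] [334.5 161.5] ctr [556.4 -75.4] size [ 6.4 13.8] 85.5 uv y range 158 164
LU [0.5116 0.013 ]
RU [0.5778 0.0039]
LL [ 0.5056 -0.0282]
RL [ 0.5713 -0.0373]
screw [0.509  0.0496]
screw [0.5903 0.0386]
screw [ 0.4951 -0.05  ]
screw [ 0.5767 -0.0612]
tongue [array([ 0.521 , -0.0691]), array([ 0.5482, -0.0725])]
```

Run:
```python
from h import *
from scipy.spatial.transform import Rotation as R
c=cap("wrist"); s=sensors.read_state(); zoom(c,235,170,395,360,3.1,"w4b")
Rt=R.from_quat(s["tool_rot"]).as_matrix(); tp=s["tool_pos"]; print(tp, np.degrees(np.arctan2(Rt[1,0],Rt[0,0])),Rt[:,2])
zt=tp[2]-.1864+.048
for p in [(276,229),(314,229),(354,228),(277,263),(314,263),(351,262),(279,294),(315,294),(350,293), (248,208),(381,206)]:
    print(p,(Rt.T@(onz(c,*p,zt)-tp)*1000).round(1))
```

```text
[ 0.53209159 -0.1015346   0.38465901] 85.43657085179052 [-7.50518061e-05  4.63811970e-05 -9.99999996e-01]
(276, 229) [ 33.8 -14.8 138.4]
(314, 229) [ 33.8   1.1 138.4]
(354, 228) [ 34.2  17.8 138.4]
(277, 263) [ 17.5 -15.1 138.4]
(314, 263) [ 17.5   1.1 138.4]
(351, 262) [ 18.   17.3 138.4]
(279, 294) [  1.4 -14.9 138.4]
(315, 294) [  1.4   1.5 138.4]
(350, 293) [  2.   17.5 138.4]
(248, 208) [ 43.1 -25.9 138.4]
(381, 206) [ 44.   28.4 138.4]
```

View pics/w4b.png

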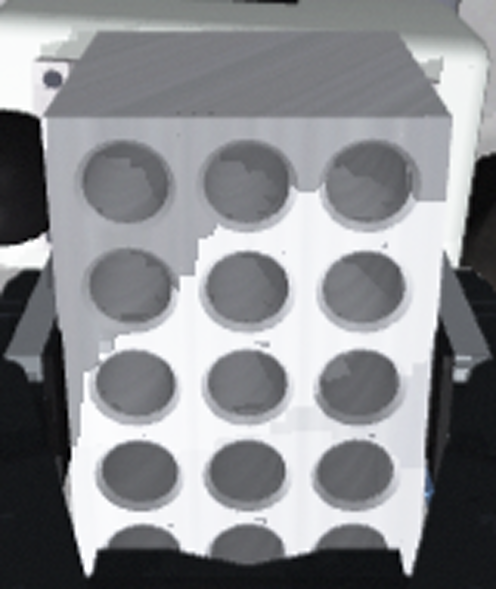

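Emit:
servo_tool(travel=[[0.03,0.001,0],[0.07,0.002,0],[0.0995,0.002,0],[0.0995,0.002,0],[0.0995,0.002,0.04],[0.0995,0.002,0.08],[0.0995,0.002,0.11],[0.0995,0.002,0.121],[0.0995,0.002,0.121],[0.0995,0.002,0.121],[0.0995,0.002,0.121]], rot=[[0,0,0.056],[0,0,0.056],[0,0,0.056],[0,0,0.056],[0,0,0.056],[0,0,0.056],[0,0,0.056],[0,0,0.056],[0,0,0.056],[0,0,0.056],[0,0,0.056]], fingers=[0.04,0.04,0.04,0.04,0.04,0.04,0.04,0.04,0.04,0.04,0.04])

```text
t: 8.22
tool_pos: [0.5426, -0.0021, 0.2649]
tool_rot: [0.753, 0.658, 0.001, 0.001]
contact_force: [-0.5, 0.8, -4.2]
grip_width: 0.0532
```

Run:
```python
from h import *
s=sensors.read_state(); print(s["tool_pos"],s["tool_rot"],s["contact_force"],s["joint_positions"])
c=cap("wrist","w5"); t=cap("top"); zoom(t,295,160,395,260,6,"t5"); e=cap("scene"); zoom(e,275,145,385,255,5.4,"s5")
from scipy.spatial.transform import Rotation as R
Rt=R.from_quat(s["tool_rot"]).as_matrix(); print(np.degrees(np.arctan2(Rt[1,0],Rt[0,0])))
```

```text
[ 0.54258019 -0.00206323  0.26489208] [0.75325353 0.6577291  0.00094739 0.00080422] [-0.47201233  0.78812966 -4.16838054] [ 0.17106319  0.59297933 -0.34242074  2.10713284  0.40224604  0.50058026
 -0.60831067]
82.2539238372102
```

View pics/w5.png

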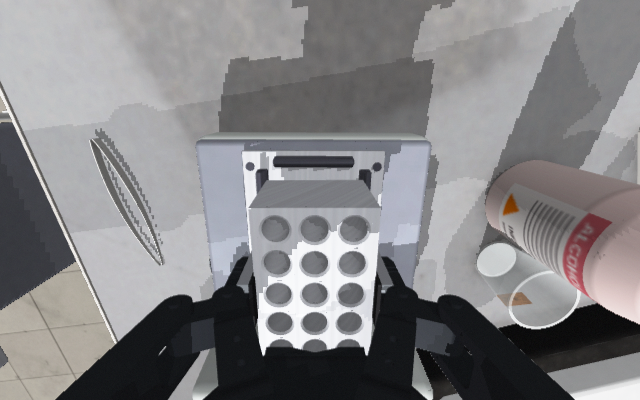

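View pics/t5.png

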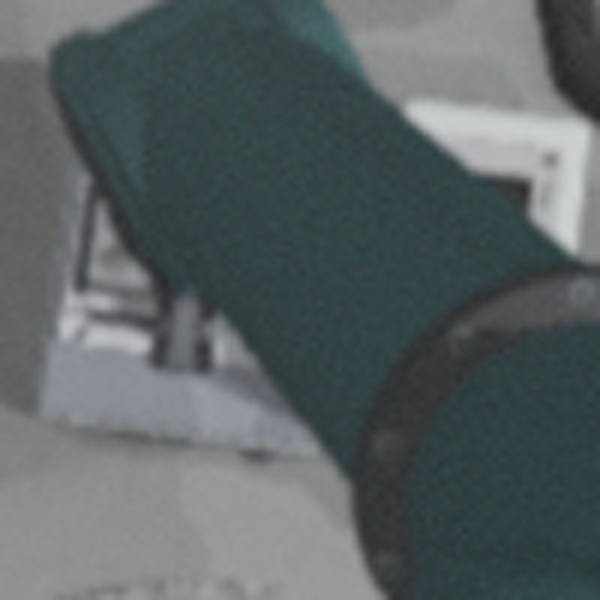

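View pics/s5.png

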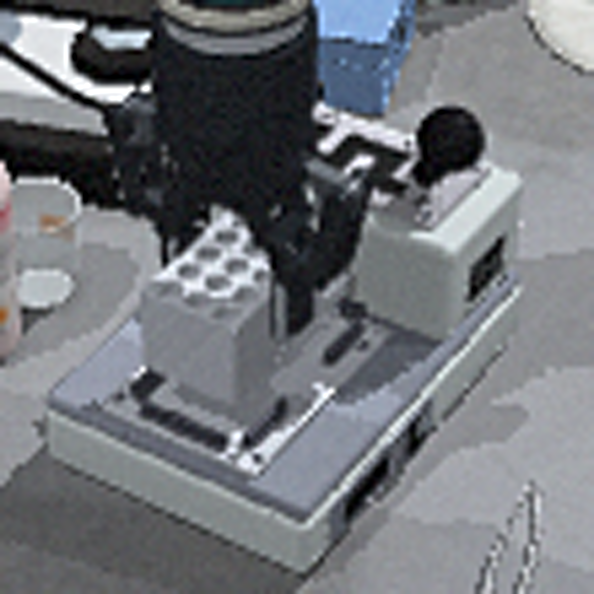

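Run:
```python
from h import *
from scipy.spatial.transform import Rotation as R
c=cap("wrist"); s=sensors.read_state(); zoom(c,235,140,395,260,4.5,"w5z")
Rt=R.from_quat(s["tool_rot"]).as_matrix(); tp=s["tool_pos"]
zt=tp[2]-.1864+.048
f=lambda p,z:(Rt.T@(onz(c,*p,z)-tp)*1000).round(1)[:2]
for p in [(274,229),(314,229),(354,228),(277,263),(314,263),(351,262)]: print(p,f(p,zt))
print("screws",f((250,167),.054),f((377,166),.054),"endguide",f((273,161),.0645),f((354,161),.0645))
```

```text
(274, 229) [ 33.9 -15.6]
(314, 229) [33.9  1.2]
(354, 228) [34.3 18. ]
(277, 263) [ 17.6 -15. ]
(314, 263) [17.6  1.2]
(351, 262) [18.1 17.4]
screws [ 45.5 -40.4] [46.2 41.9] endguide [ 51.4 -23.8] [51.4 25.4]
```

View pics/w5z.png

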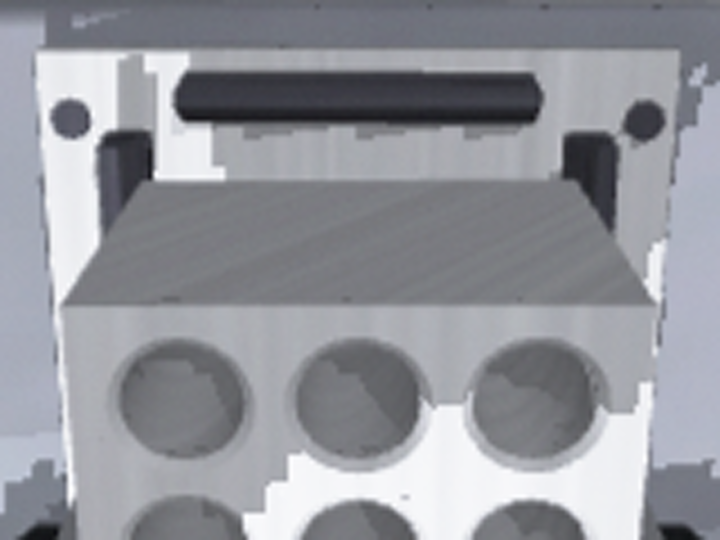

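Emit:
servo_tool(travel=[[-0.001,0,0.006],[-0.001,0,0.012],[-0.001,0,0.018],[-0.001,0,0.022],[-0.001,0,0.022],[-0.001,0,0.022]], rot=[[0,0,0],[0,0,0],[0,0,0],[0,0,0],[0,0,0],[0,0,0]], fingers=[0.04,0.04,0.04,0.04,0.04,0.04])

```text
t: 9.18
tool_pos: [0.542, -0.0029, 0.2417]
tool_rot: [0.753, 0.658, 0.0, 0.0]
contact_force: [0.0, -0.2, -4.3]
grip_width: 0.0532
```

Run:
```python
from h import *
s=sensors.read_state(); print(s["tool_pos"],s["tool_rot"],s["contact_force"],s["wrist_torque"])
c=cap("wrist"); zoom(c,235,140,395,260,4.5,"w6z"); e=cap("scene"); zoom(e,275,145,385,255,5.4,"s6")
```

```text
[ 0.54196429 -0.0029447   0.24170165] [7.53156863e-01 6.57840967e-01 3.45266746e-05 8.85987219e-06] [ 0.00456597 -0.18474871 -4.34895139] [ 0.0153407  -0.00629562 -0.01854192]
```

View pics/w6z.png

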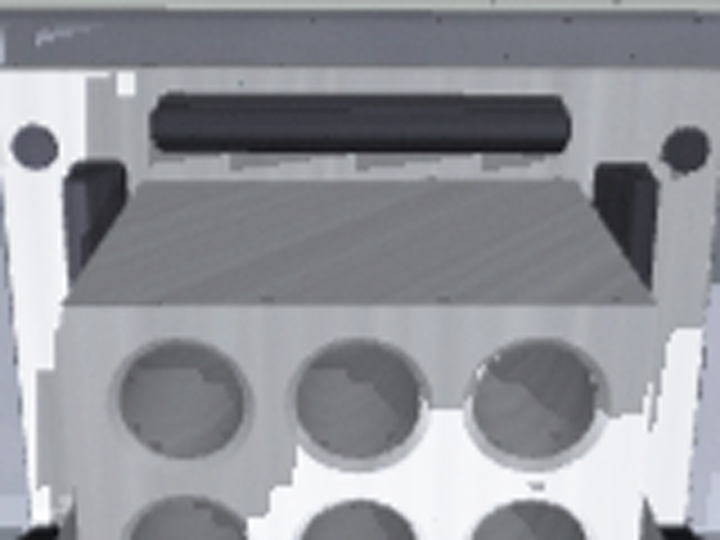

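View pics/s6.png

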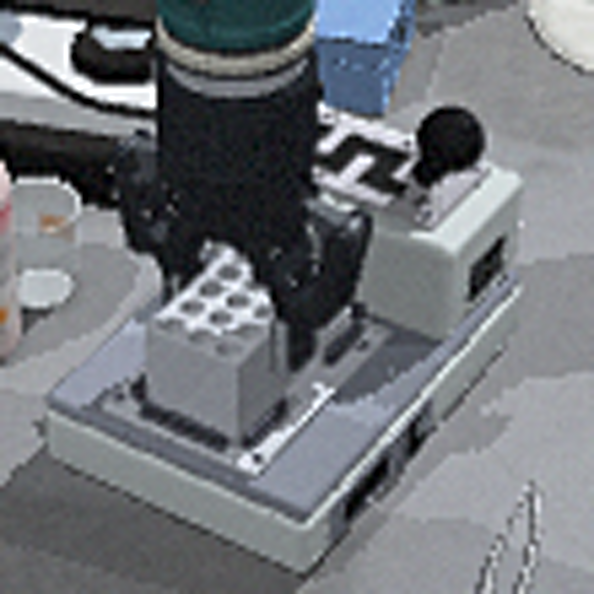

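Emit:
servo_tool(travel=[[0,0,0.0015],[0,0,0.0015],[0,0,0.0015],[0,0,0.0015],[0,0,0.0015],[0,0,0.0015],[0,0,0.0015]], rot=[[0,0,0],[0,0,0],[0,0,0],[0,0,0],[0,0,0],[0,0,0],[0,0,0]], fingers=[0.04,0.04,0.078,0.078,0.078,0.078,0.078])

```text
t: 10.15
tool_pos: [0.5419, -0.003, 0.2402]
tool_rot: [0.753, 0.658, 0.0, 0.0]
contact_force: [-0.2, -0.8, -0.1]
grip_width: 0.0777
```

Emit:
servo_tool(travel=[[0,0,-0.02],[0,0,-0.06],[0,0,-0.11],[0,0,-0.15],[0,0,-0.15],[0,0,-0.15],[0,0,-0.15]], rot=[[0,0,0],[0,0,0],[0,0,0],[0,0,0],[0,0,0],[0,0,0],[0,0,0]], fingers=[0.078,0.078,0.078,0.078,0.078,0.078,0.078])

```text
t: 11.02
tool_pos: [0.5413, -0.0032, 0.3887]
tool_rot: [0.753, 0.658, -0.001, -0.001]
contact_force: [0.6, -1.7, 0.0]
grip_width: 0.0777
```

Run:
```python
from h import *
s=sensors.read_state(); print(s["tool_pos"],s["tool_rot"],s["contact_force"],s["joint_positions"])
c=cap("wrist","w7");  e=cap("scene"); zoom(e,275,145,385,255,5.4,"s7")
```

```text
[ 0.54125974 -0.00319279  0.38871704] [ 0.75314422  0.65785358 -0.00123287 -0.00096836] [ 0.63538673 -1.66111228  0.01076326] [ 0.27601857  0.41644809 -0.46450016  2.02232906  0.26468979  0.76354373
 -0.48246234]
```

View pics/w7.png

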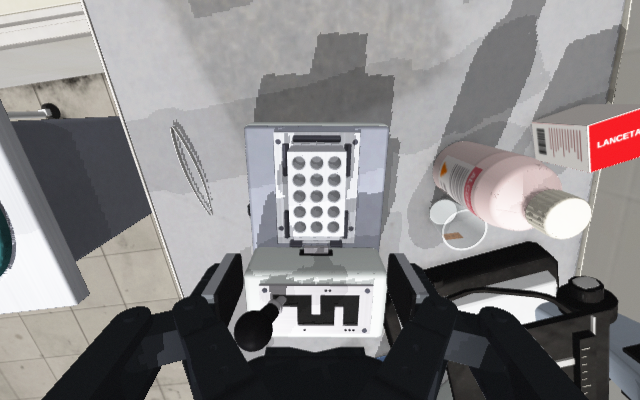

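View pics/s7.png

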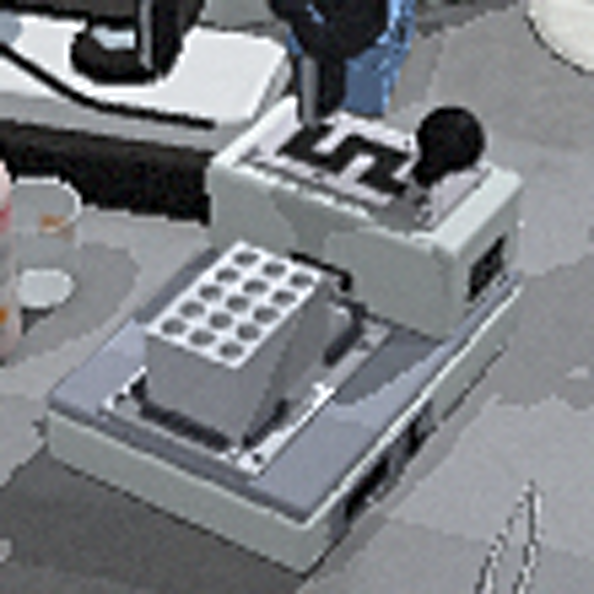

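Run:
```python
from h import *
c=cap("wrist"); px,P=wells(c,(285,148,350,240),0.102,150); print(len(P))
ct=P.mean(0); u,s,v=np.linalg.svd(P-ct); print(ct,s,np.degrees(np.arctan2(v[0,1],v[0,0])))
a=np.radians(-7.8); X=np.array([np.cos(a),np.sin(a)]);Y=np.array([-X[1],X[0]]); d=ct-[.5431,-.0013]; print(d@X,d@Y)
zoom(c,240,240,395,350,5,"w7z")
O=np.array([.5431,-.0013])-0.045*Y; print("origin",O)
l=lambda x,y:O+X*x+Y*y
print("ball",l(130*np.sin(-.4475)/1e3,-.064), 39+130*np.cos(.4475))
for p in [(270,293),(365,290),(265,332),(370,330)]: q=onz(c,*p,.116)[:2]-O; print(p,q@X,q@Y)
```

```text
15
[ 0.54355057 -0.00152489] [0.0872565  0.05219077] -97.57919504681536
0.00047691763373800575 -0.0001616583744762588
origin [ 0.5369928  -0.04588365]
ball [ 0.47257476 -0.10165715] 156.19912115073544
(270, 293) -0.046197815699362495 -0.054958117096399806
(365, 290) 0.050630625399101764 -0.050931887364882446
(265, 332) -0.05402774263727646 -0.10485121840880389
(370, 330) 0.05899230417689994 -0.10160955654434463
```

View pics/w7z.png

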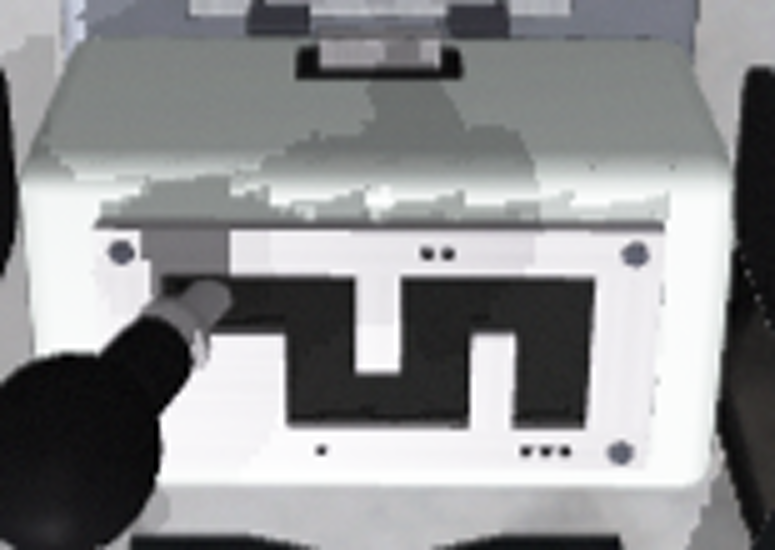

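Block seated within 0.5 mm of the nest. Next I'll check microscope clearance for the lever work.

Run:
```python
from h import *
t=cap("top","t8"); e=cap("scene"); zoom(e,235,50,395,210,3.7,"s8")
for p in [(425,170),(440,175),(397,176),(413,148)]:
    print(p,[onz(t,*p,z)[:2].round(3) for z in (.1,.2,.3)])
# triangulate ocular: scene px vs top px
def tri(c1,p1,c2,p2):
    o1,d1=ray(c1,*p1);o2,d2=ray(c2,*p2); A=np.stack([d1,-d2],1); k=np.linalg.lstsq(A,o2-o1,rcond=None)[0]; a=o1+d1*k[0];b=o2+d2*k[1]; return (a+b)/2,np.linalg.norm(a-b)
print(tri(t,(431,168),e,(322,97)),tri(t,(470,160),e,(350,75)))
```

```text
(425, 170) [array([ 0.62 , -0.257]), array([ 0.599, -0.234]), array([ 0.577, -0.211])]
(440, 175) [array([ 0.606, -0.295]), array([ 0.586, -0.269]), array([ 0.566, -0.243])]
(397, 176) [array([ 0.604, -0.183]), array([ 0.584, -0.166]), array([ 0.564, -0.15 ])]
(413, 148) [array([ 0.679, -0.228]), array([ 0.653, -0.207]), array([ 0.627, -0.187])]
(array([ 0.60571656, -0.21804449,  0.29066079]), np.float64(0.04696244097967908)) (array([ 0.58695494, -0.30090396,  0.33042976]), np.float64(0.009684815699184302))
```

View pics/s8.png

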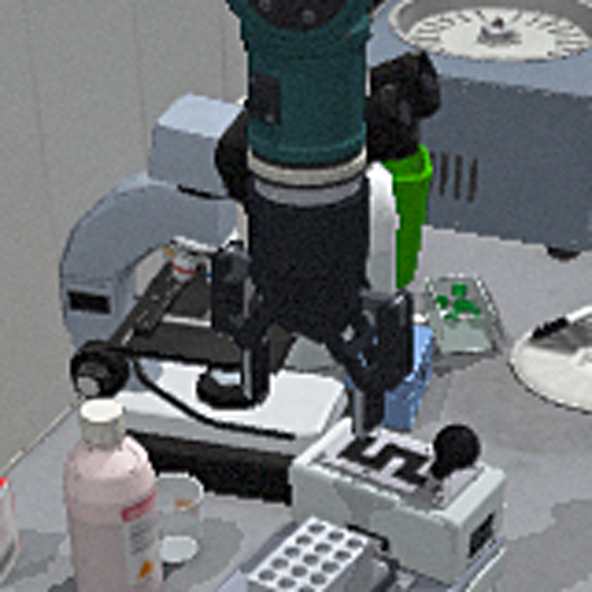

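View pics/t8.png

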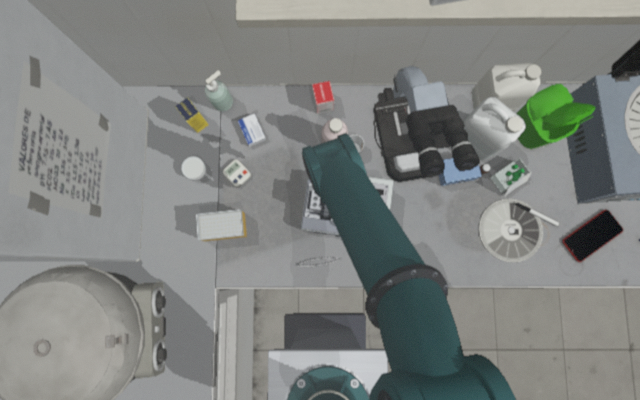

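Run:
```python
from h import *
c=cap("wrist"); print(onz(c,254,328,.156), c["T"][:3,3]); t=cap("top")
im=cv2.imread("pics/topz.png"); print(onz(t,295+333/4.5,160+291/4.5,.156))
```

```text
[ 0.47466068 -0.1006381   0.156     ] [0.55420259 0.07864704 0.35936964]
[ 0.47207706 -0.10155319  0.156     ]
```

Emit:
servo_tool(travel=[[-0.03,-0.015,0],[-0.06,-0.03,0],[-0.107,-0.055,0],[-0.107,-0.055,0],[-0.107,-0.055,0],[-0.107,-0.055,0],[-0.107,-0.055,0],[-0.107,-0.055,0],[-0.107,-0.055,0],[-0.107,-0.055,0],[-0.107,-0.055,0]], rot=[[0,0,-0.18],[0,0,-0.36],[0,0,-0.54],[0,0,-0.72],[0,0,-0.9],[0,0,-1.08],[0,0,-1.26],[0,0,-1.44],[0,0,-1.571],[0,0,-1.571],[0,0,-1.571]], fingers=[0.085,0.085,0.085,0.085,0.085,0.085,0.085,0.085,0.085,0.085,0.085])

```text
t: 12.75
tool_pos: [0.473, -0.1017, 0.3902]
tool_rot: [0.068, 0.998, -0.0, -0.0]
contact_force: [0.3, -0.4, 0.0]
grip_width: 0.0849
```

Run:
```python
from h import *
s=sensors.read_state(); print(s["tool_pos"],s["tool_rot"],s["joint_positions"])
from scipy.spatial.transform import Rotation as R
Rt=R.from_quat(s["tool_rot"]).as_matrix(); print(Rt.round(3))
c=cap("wrist","w9")
```

```text
[ 0.4730063  -0.10167993  0.39018284] [ 6.83374676e-02  9.97662263e-01 -1.03481658e-05 -1.46928315e-05] [ 0.79561133  0.42970516 -0.87717789  2.12806426  0.46997692  0.78581614
  1.05494967]
[[-0.991  0.136 -0.   ]
 [ 0.136  0.991 -0.   ]
 [ 0.    -0.    -1.   ]]
```

View pics/w9.png

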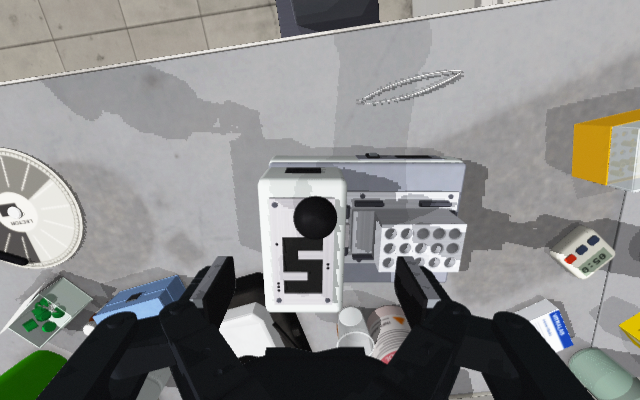

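Emit:
servo_tool(travel=[[0,0,0.04],[0,0,0.075],[0,0,0.084],[0,0,0.084],[0,0,0.084],[0,0,0.084],[0,0,0.084],[0,0,0.084],[0,0,0.084],[0,0,0.084]], rot=[[0,0,0],[0,0,0],[0,0,0],[0,0,0],[0,0,0],[0,0,0],[0,0,0],[0,0,0],[0,0,0],[0,0,0]], fingers=[0.085,0.085,0.085,0.06,0.028,0.028,0.028,0.028,0.028,0.028], force=30)

```text
t: 14.05
tool_pos: [0.4731, -0.1014, 0.3071]
tool_rot: [0.067, 0.998, -0.0, 0.0]
contact_force: [-1.9, 0.4, 6.7]
grip_width: 0.0322
```

Run:
```python
from h import *
s=sensors.read_state(); print(s["tool_pos"],s["contact_force"],s["joint_positions"])
c=cap("wrist","w10"); zoom(cap("scene"),275,105,425,225,5,"s10")
```

```text
[ 0.47308093 -0.10143839  0.30705996] [-1.92788667  0.3760264   6.71910239] [ 0.67454721  0.54627685 -0.74506864  2.19831221  0.64733583  0.62499395
  0.89313677]
```

View pics/w10.png

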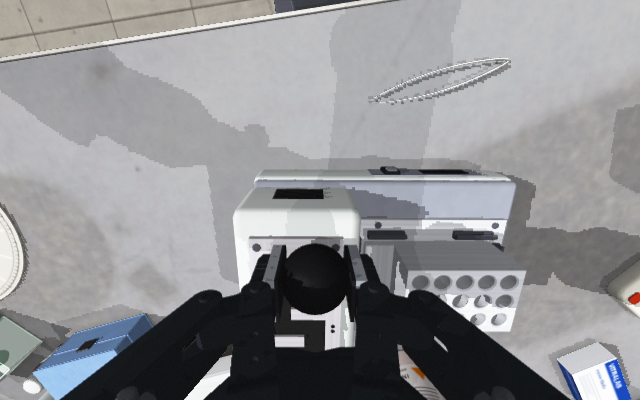

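View pics/s10.png

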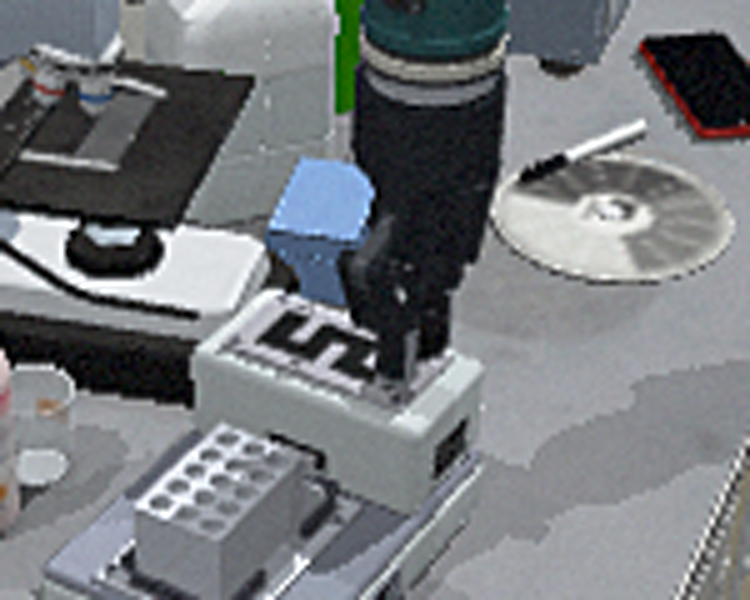

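Ball gripped. The force hints that the pads sit slightly above its equator, so I'll lower 4 mm on the way. Next: forward, then right into notch 1, and rest there.

Emit:
servo_tool(travel=[[0,0,0.003],[-0.009,0,0.0],[-0.018,0,-0.003],[-0.027,0,-0.0055],[-0.036,0,-0.007],[-0.036,0,-0.007],[-0.036,0,-0.007],[-0.036,-0.008,-0.007],[-0.036,-0.016,-0.007],[-0.036,-0.0245,-0.007],[-0.036,-0.0245,-0.007],[-0.036,-0.0245,-0.007],[-0.036,-0.0245,-0.007],[-0.036,-0.0245,-0.007],[-0.036,-0.0245,-0.007],[-0.036,-0.0245,-0.007]], rot=[[0,0,0],[0,0,0],[0,0,0],[0,0,0],[0,0,0],[0,0,0],[0,0,0],[0,0,0],[0,0,0],[0,0,0],[0,0,0],[0,0,0],[0,0,0],[0,0,0],[0,0,0],[0,0,0]], fingers=[0.028,0.028,0.028,0.028,0.028,0.028,0.028,0.028,0.028,0.028,0.028,0.028,0.028,0.028,0.028,0.028])

```text
t: 16.15
tool_pos: [0.5054, -0.1307, 0.3144]
tool_rot: [0.067, 0.998, -0.001, 0.0]
contact_force: [-2.2, 0.1, 8.4]
grip_width: 0.0324
```

Run:
```python
from h import *
s=sensors.read_state(); print(s["tool_pos"],s["tool_rot"],s["contact_force"],s["joint_positions"],s["grip_width"])
c=cap("wrist","w11"); zoom(cap("scene"),275,105,425,225,5,"s11")
```

```text
[ 0.50539434 -0.13065985  0.31438592] [ 6.73584699e-02  9.97728588e-01 -6.94890545e-04  1.36932430e-04] [-2.1510628   0.12696756  8.39523876] [ 0.71733519  0.57609203 -0.75410692  2.11262133  0.63006502  0.68825065
  0.97328957] 0.03235848303469785
```

View pics/w11.png

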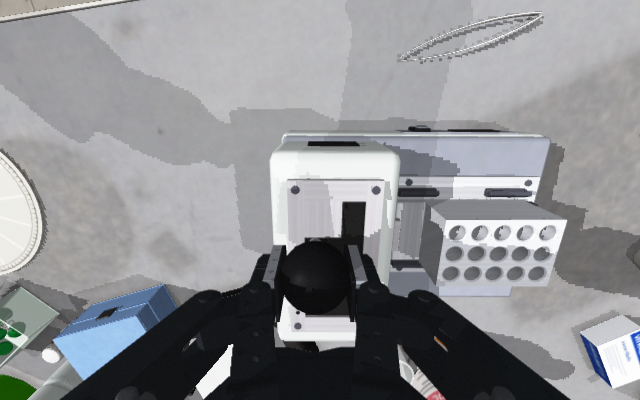

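View pics/s11.png

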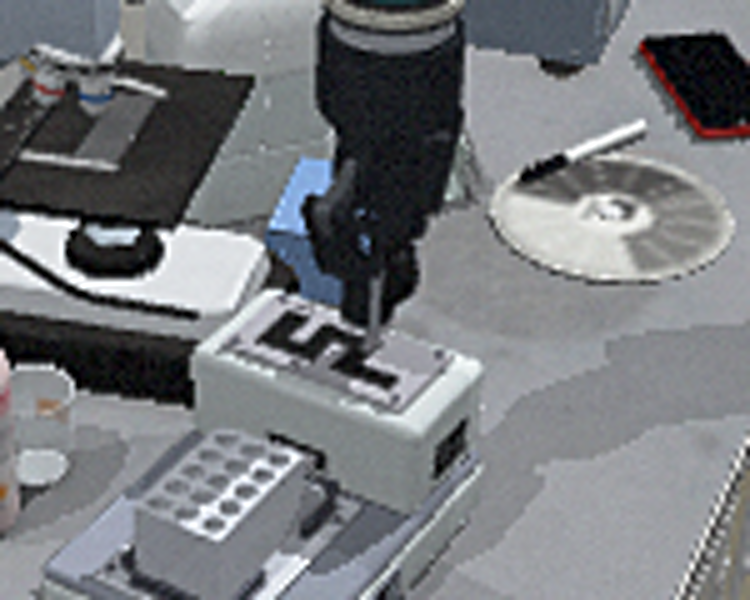

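Ball measured at local (-19.8, -88.3): notch 1, rested for 0.75 s. Next: forward along the right column, leaning the tool back about the jaw axis for clearance from the oculars.

Emit:
servo_tool(travel=[[0.0023,0,-0.0006],[0.0045,0,0],[0.0062,0,0.0017],[0.0076,0,0.0047],[0.0094,0,0.0089],[0.0094,0,0.0089],[0.0094,0,0.0089]], rot=[[0,-0.07,0],[0,-0.14,0],[0,-0.21,0],[0,-0.28,0],[0,-0.35,0],[0,-0.35,0],[0,-0.35,0]], fingers=[0.028,0.028,0.028,0.028,0.028,0.028,0.028])

```text
t: 17.12
tool_pos: [0.4959, -0.1295, 0.3044]
tool_rot: [0.066, 0.983, -0.012, 0.173]
contact_force: [-2.2, -1.1, 2.3]
grip_width: 0.0325
```

```bash
cat >> h.py <<'E'
from scipy.spatial.transform import Rotation as R
def st(L=.147):
    s=sensors.read_state(); Rt=R.from_quat(s["tool_rot"]).as_matrix(); g=s["tool_pos"]+L*Rt[:,2]
    a=np.radians(-7.8); X=np.array([np.cos(a),np.sin(a)]);Y=np.array([-X[1],X[0]]); d=g[:2]-[.53699,-.04588]
    print("t",s["t"],"grasp local",(d@X*1000).round(1),(d@Y*1000).round(1),(g[2]*1000).round(1),"F",s["contact_force"].round(1),"w",s["grip_width"],"q",s["joint_positions"].round(2)); print(Rt.round(3).tolist(), s["tool_pos"].round(4))
E
python3 - <<'E'
from h import *
st(); c=cap("wrist","w12"); zoom(cap("scene"),255,75,405,215,5,"s12")
E
```

```text
t 17.125 grasp local 20.8 -88.5 166.2 F [-2.2 -1.1  2.3] w 0.03246570582076087 q [ 0.47  0.48 -0.39  2.25  1.09  0.19  0.53]
[[-0.931, 0.135, 0.338], [0.126, 0.991, -0.047], [-0.342, -0.001, -0.94]] [ 0.4959 -0.1295  0.3044]
```

View pics/w12.png

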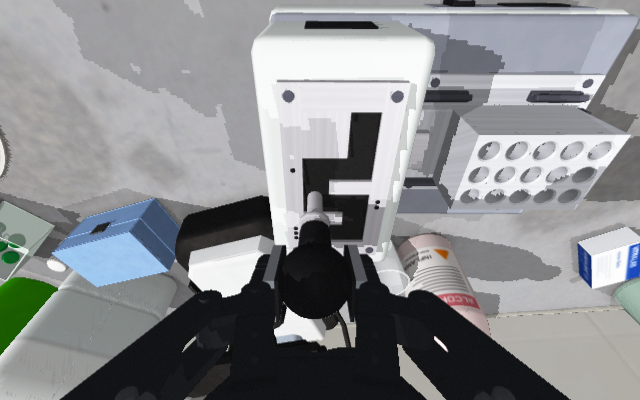

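View pics/s12.png

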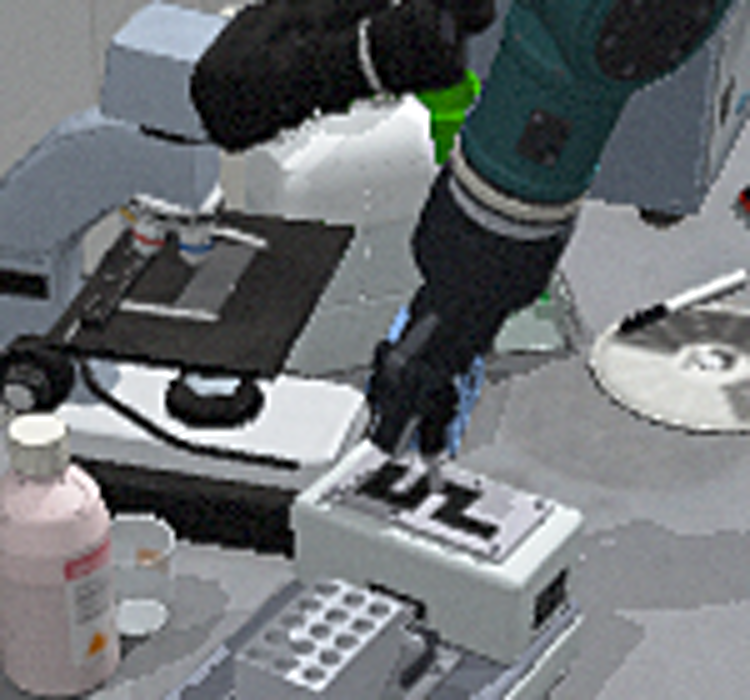

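Emit:
servo_tool(travel=[[0,0.008,0],[0,0.016,0],[0,0.0245,0],[0,0.0245,0],[0,0.0245,0],[0,0.0245,0],[0,0.0245,0],[0,0.0245,0],[0,0.0245,0]], rot=[[0,0,0],[0,0,0],[0,0,0],[0,0,0],[0,0,0],[0,0,0],[0,0,0],[0,0,0],[0,0,0]], fingers=[0.028,0.028,0.028,0.028,0.028,0.028,0.028,0.028,0.028])

```text
t: 18.35
tool_pos: [0.4997, -0.1043, 0.3043]
tool_rot: [0.066, 0.982, -0.011, 0.174]
contact_force: [2.3, 4.3, -3.4]
grip_width: 0.0322
```

Run:
```python
from h import *
st(); c=cap("wrist","w13")
```

```text
t 18.35 grasp local 21.5 -62.5 166.3 F [ 2.3  4.3 -3.4] w 0.03224008131836077 q [ 0.39  0.47 -0.36  2.26  1.12  0.19  0.46]
[[-0.931, 0.133, 0.341], [0.125, 0.991, -0.044], [-0.344, 0.002, -0.939]] [ 0.4997 -0.1043  0.3043]
```

View pics/w13.png

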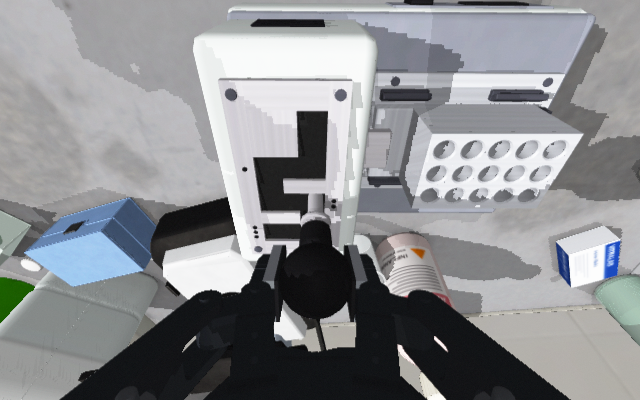

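Ball at local (21.5, -62.5): notch 2, rested. Next: forward along the left column, then right into notch 3.

Emit:
servo_tool(travel=[[-0.005,-0.0005,0.003],[-0.01,-0.001,0.0063],[-0.0148,-0.001,0.0098],[-0.0195,-0.001,0.0136],[-0.0243,-0.001,0.018],[-0.0291,-0.001,0.0224],[-0.0291,-0.001,0.0224],[-0.0291,-0.001,0.0224]], rot=[[0,0,0],[0,0,0],[0,0,0],[0,0,0],[0,0,0],[0,0,0],[0,0,0],[0,0,0]], fingers=[0.028,0.028,0.028,0.028,0.028,0.028,0.028,0.028])

```text
t: 19.4
tool_pos: [0.5341, -0.1114, 0.2931]
tool_rot: [0.067, 0.982, -0.012, 0.174]
contact_force: [0.6, -2.3, 1.3]
grip_width: 0.0322
```

Run:
```python
from h import *
st(); c=cap("wrist","w14"); zoom(cap("scene"),255,75,405,215,5,"s14")
```

```text
t 19.4 grasp local 56.5 -65.4 155.0 F [ 0.6 -2.3  1.3] w 0.03215660963227761 q [ 0.4   0.53 -0.37  2.19  1.1   0.22  0.49]
[[-0.931, 0.135, 0.34], [0.127, 0.991, -0.047], [-0.343, -0.001, -0.939]] [ 0.5341 -0.1114  0.2931]
```

View pics/w14.png

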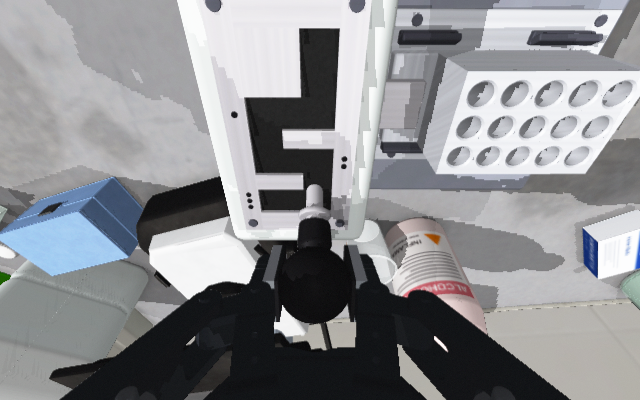

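View pics/s14.png

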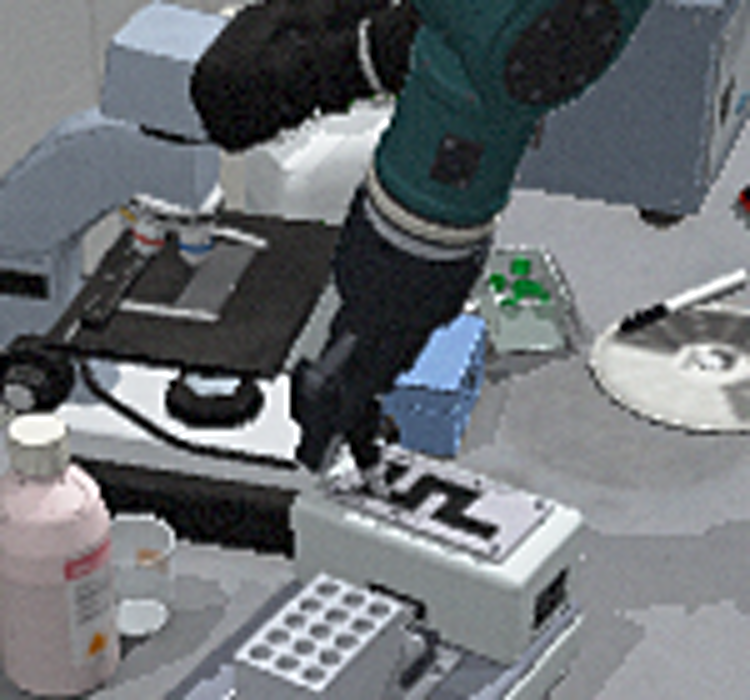

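Emit:
servo_tool(travel=[[0,-0.006,0],[0,-0.012,0],[0,-0.018,0],[0,-0.0235,0],[0,-0.0235,0],[0,-0.0235,0]], rot=[[0,0,0],[0,0,0],[0,0,0],[0,0,0],[0,0,0],[0,0,0]], fingers=[0.028,0.028,0.028,0.028,0.028,0.028])

```text
t: 20.25
tool_pos: [0.5325, -0.1267, 0.2928]
tool_rot: [0.06, 0.982, -0.003, 0.176]
contact_force: [6.8, 12.1, -10.8]
grip_width: 0.032
```

Run:
```python
from h import *
st(); c=cap("wrist","w15"); zoom(cap("scene"),255,75,405,215,5,"s15")
```

```text
t 20.25 grasp local 57.5 -77.8 155.0 F [  6.8  12.1 -10.8] w 0.032022145062832595 q [ 0.47  0.53 -0.41  2.19  1.08  0.21  0.56]
[[-0.93, 0.12, 0.346], [0.118, 0.993, -0.028], [-0.347, 0.015, -0.938]] [ 0.5325 -0.1267  0.2928]
```

View pics/w15.png

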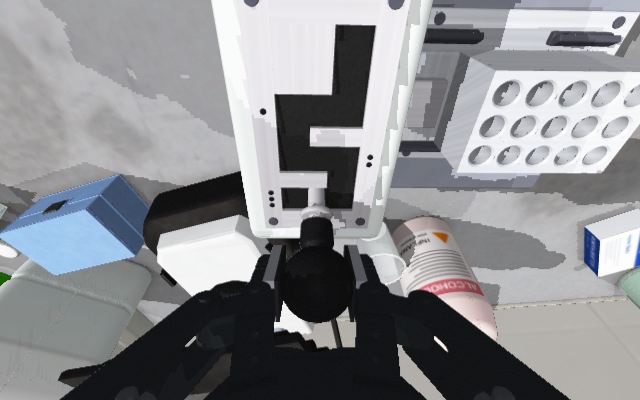

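View pics/s15.png

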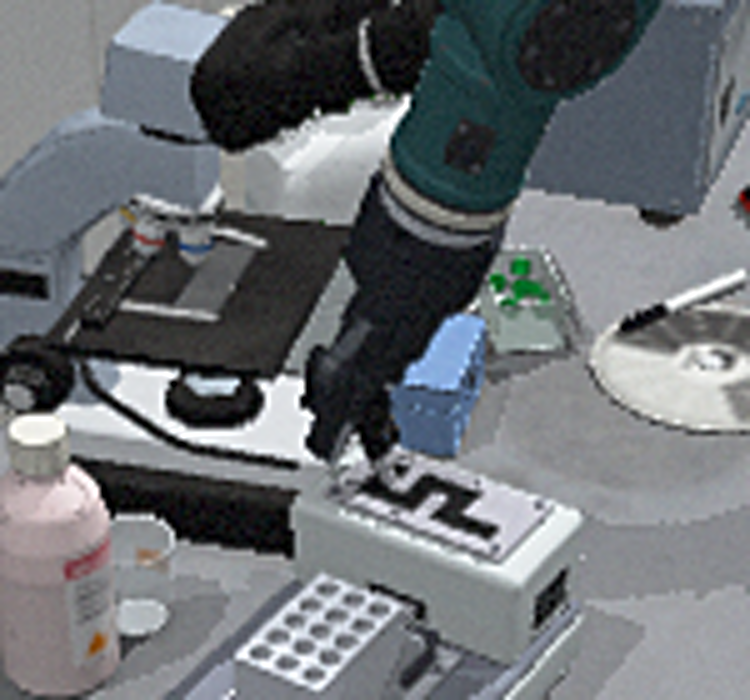

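Run:
```python
from h import *
c=cap("wrist"); zoom(c,215,130,415,330,3,"w15z")
for n,p in dict(armtop=(36,-88,116)).items(): pass
a=np.radians(-7.8); X=np.array([np.cos(a),np.sin(a),0]);Y=np.array([-X[1],X[0],0]);O=np.array([.53699,-.04588,0])
for p in [(28.5,-95.5),(43.5,-95.5),(43.5,-56.5),(28.5,-71.5),(37,-77.8),(0,0)]:
    print(p,((proj(c,O+X*p[0]/1e3+Y*p[1]/1e3+[0,0,.116])-[215,130])*3).round())
```

```text
(28.5, -95.5) [198. 170.]
(43.5, -95.5) [203. 235.]
(43.5, -56.5) [412. 236.]
(28.5, -71.5) [335. 170.]
(37, -77.8) [298. 208.]
(0, 0) [801.  24.]
```

View pics/w15z.png

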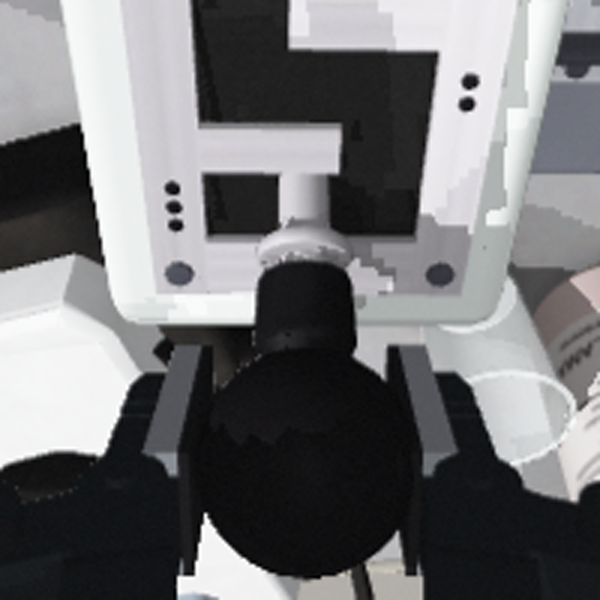

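Run:
```python
from h import *
t=cap("top"); zoom(t,330,90,490,250,4.8,"t15"); print(sensors.read_state()["wrist_torque"])
print(proj(t,sensors.read_state()["tool_pos"]))
```

```text
[ 2.30266766 -0.20504326  0.840966  ]
[386.7492788  191.01873462]
```

View pics/t15.png

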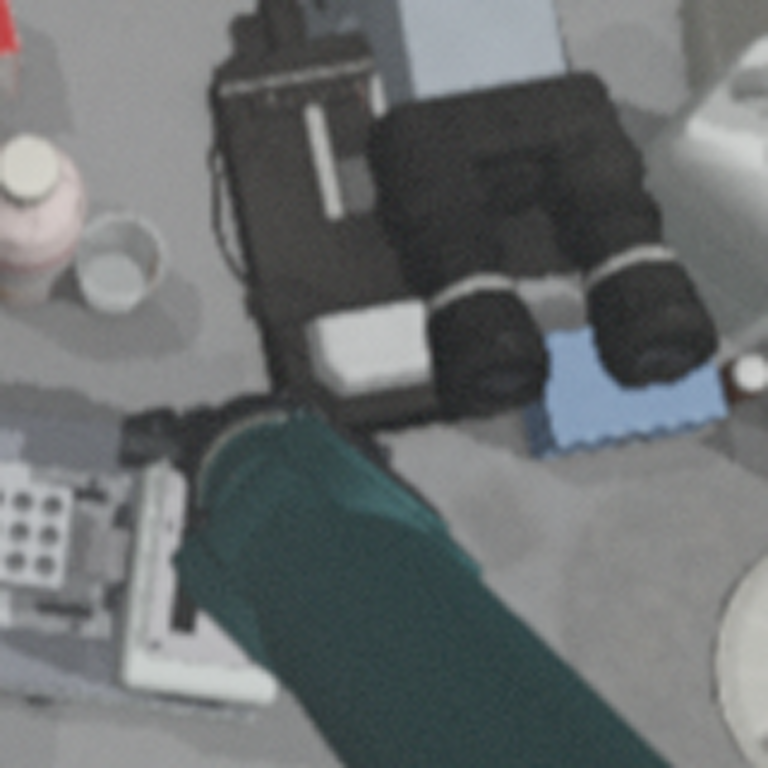

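Run:
```python
from h import *
t=cap("top");e=cap("scene");w=cap("wrist")
def tri(c1,p1,c2,p2):
    o1,d1=ray(c1,*p1);o2,d2=ray(c2,*p2); A=np.stack([d1,-d2],1); k=np.linalg.lstsq(A,o2-o1,rcond=None)[0]; a=o1+d1*k[0];b=o2+d2*k[1]; return ((a+b)/2).round(3),np.linalg.norm(a-b).round(3)
T=lambda x,y:(330+x/4.8,90+y/4.8); W=lambda x,y:(215+x/3,130+y/3)
print("white corner",tri(t,T(345,392),e,(322,163)),tri(t,T(345,392),w,W(128,320)),tri(t,T(318,320),w,W(128,320)),tri(t,T(345,392),w,W(75,255)))
print("w13-like",)
s=sensors.read_state();Rt=R.from_quat(s["tool_rot"]).as_matrix()
for nm,p in dict(rf=(0,-.031,.165),rfx=(-.011,-.031,.165),knuckle=(0,-.05,.12)).items():
    q=s["tool_pos"]+Rt@np.array(p); print(nm,q.round(3),proj(t,q).round(),((proj(t,q)-[330,90])*4.8).round(), proj(w,q).round())
```

```text
white corner (array([ 0.622, -0.199,  0.08 ]), np.float64(0.004)) (array([ 0.623, -0.191,  0.079]), np.float64(0.019)) (array([ 0.672, -0.197,  0.03 ]), np.float64(0.006)) (array([ 0.628, -0.205,  0.044]), np.float64(0.003))
w13-like
rf [ 0.586 -0.163  0.138] [392. 180.] [296. 434.] [256. 263.]
rfx [ 0.596 -0.165  0.142] [392. 176.] [299. 413.] [258. 281.]
knuckle [ 0.568 -0.181  0.18 ] [402. 184.] [345. 452.] [185. 324.]
```

The stem is inside the third arm but stopped halfway, at y = -77.8 with 12 N. The force direction says I'm pressing it back against the bar. I'll ease left, push a few mm further forward, and retry.

Emit:
servo_tool(travel=[[0,0.011,0],[0,0.018,0],[0,0.022,0],[-0.002,0.022,0.002],[-0.004,0.022,0.004],[-0.004,0.022,0.004],[-0.004,0.022,0.004]], rot=[[0,0,0],[0,0,0],[0,0,0],[0,0,0],[0,0,0],[0,0,0],[0,0,0]], fingers=[0.028,0.028,0.028,0.028,0.028,0.028,0.028])

```text
t: 21.48
tool_pos: [0.539, -0.1128, 0.2911]
tool_rot: [0.066, 0.982, -0.012, 0.174]
contact_force: [1.4, -1.5, 2.0]
grip_width: 0.0325
```

Run:
```python
from h import *
st(); c=cap("wrist"); zoom(c,215,130,415,330,3,"w16z")
```

```text
t 21.475 grasp local 61.6 -66.0 153.0 F [ 1.4 -1.5  2. ] w 0.03251617648593386 q [ 0.41  0.53 -0.38  2.18  1.1   0.22  0.5 ]
[[-0.931, 0.134, 0.34], [0.126, 0.991, -0.046], [-0.343, 0.0, -0.939]] [ 0.539  -0.1128  0.2911]
```

View pics/w16z.png

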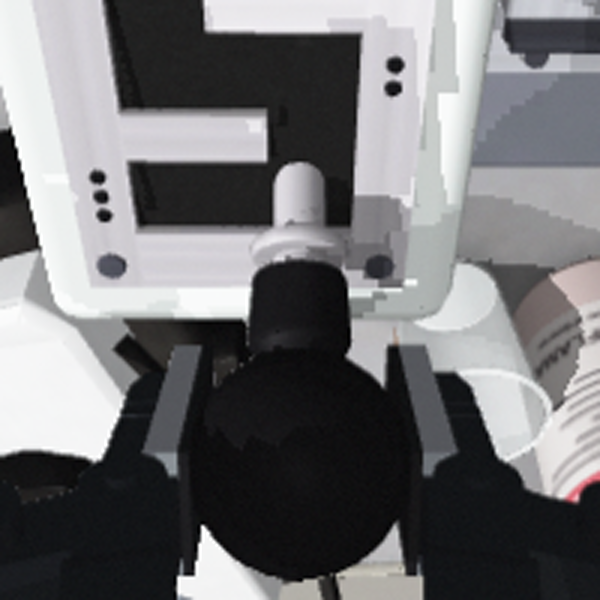

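Emit:
servo_tool(travel=[[0,-0.006,0],[0,-0.012,0],[0,-0.018,0],[0,-0.0225,0],[0,-0.0225,0],[0,-0.0225,0]], rot=[[0,0,0],[0,0,0],[0,0,0],[0,0,0],[0,0,0],[0,0,0]], fingers=[0.028,0.028,0.028,0.028,0.028,0.028])

```text
t: 22.28
tool_pos: [0.5358, -0.1361, 0.291]
tool_rot: [0.067, 0.982, -0.012, 0.174]
contact_force: [0.4, 0.2, 4.5]
grip_width: 0.0321
```

Run:
```python
from h import *
st(); c=cap("wrist"); zoom(c,215,130,415,330,3,"w17z")
```

```text
t 22.275 grasp local 61.5 -89.7 152.9 F [0.4 0.2 4.5] w 0.032092249825893794 q [ 0.47  0.54 -0.4   2.17  1.08  0.22  0.56]
[[-0.931, 0.135, 0.34], [0.127, 0.991, -0.048], [-0.343, -0.001, -0.939]] [ 0.5358 -0.1361  0.291 ]
```

View pics/w17z.png

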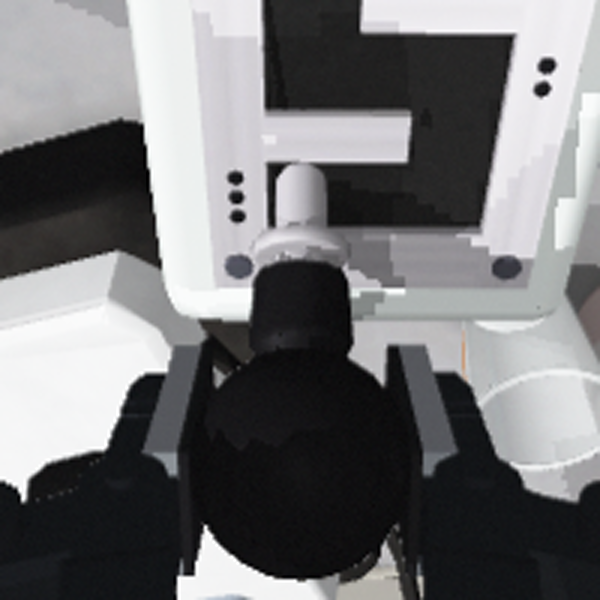

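Emit:
servo_tool(travel=[[0,0,0],[0,0,0],[0,0,0],[0,0,0],[0,0,-0.02],[0,0,-0.06],[0,0,-0.11],[0.02,0,-0.15],[0.02,0,-0.15],[0.02,0,-0.15]], rot=[[0,0,0],[0,0,0],[0,0,0],[0,0,0],[0,0,0],[0,0,0],[0,0,0],[0,0,0],[0,0,0],[0,0,0]], fingers=[0.056,0.056,0.056,0.056,0.056,0.056,0.056,0.056,0.056,0.056])

```text
t: 23.58
tool_pos: [0.4662, -0.1264, 0.4246]
tool_rot: [0.067, 0.982, -0.012, 0.174]
contact_force: [0.8, 0.1, -0.5]
grip_width: 0.0555
```

Run:
```python
from h import *
st(); c=cap("wrist","w18"); e=cap("scene"); zoom(e,265,105,405,255,4,"s18"); t=cap("top"); zoom(t,295,150,465,260,4.5,"t18")
```

```text
t 23.575 grasp local -8.8 -89.4 286.5 F [ 0.8  0.1 -0.5] w 0.05546097510051407 q [ 0.9   0.31 -0.88  2.19  0.6   0.46  1.02]
[[-0.931, 0.135, 0.34], [0.127, 0.991, -0.047], [-0.343, -0.0, -0.939]] [ 0.4662 -0.1264  0.4246]
```

View pics/w18.png

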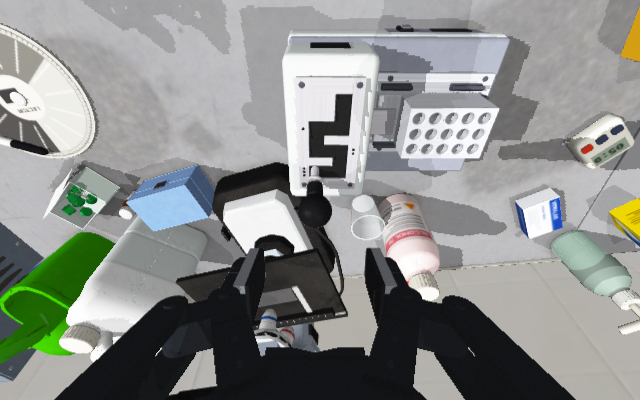

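View pics/s18.png

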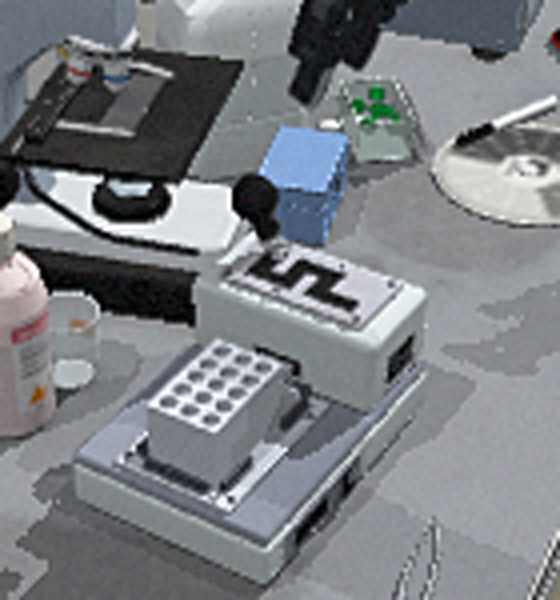

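Run:
```python
from h import *
c=cap("wrist"); a=np.radians(-7.8); X=np.array([np.cos(a),np.sin(a)]);Y=np.array([-X[1],X[0]]);O=np.array([.53699,-.04588])
q=onz(c,316,210,.154)[:2]-O; print("ball",q@X,q@Y)
for th in (130,150,170):
    px,P=wells(c,(400,105,495,160),.102,th); ct=P.mean(0); d=ct-O; u,s,v=np.linalg.svd(P-ct); print(len(P),d@X,d@Y,np.degrees(np.arctan2(v[0,1],v[0,0])))
zoom(c,280,70,510,220,3.4,"w18z")
```

```text
ball 0.05685660452819015 -0.08651436083241641<stdin>:5: RuntimeWarning: Mean of empty slice.
  ret = ret.dtype.type(ret / rcount)
Traceback (most recent call last):
numpy.linalg.LinAlgError: 1-dimensional array given. Array must be at least two-dimensional
```

View pics/t18.png

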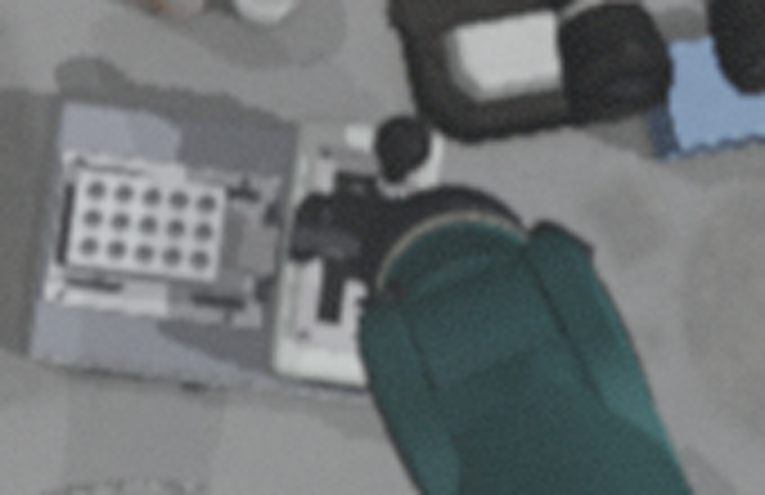

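Run:
```python
from h import *
c=cap("wrist"); a=np.radians(-7.8); X=np.array([np.cos(a),np.sin(a)]);Y=np.array([-X[1],X[0]]);O=np.array([.53699,-.04588])
g=cv2.cvtColor(c["color"],cv2.COLOR_RGB2GRAY)[105:160,400:495]
m=((g<190)).astype(np.uint8); n,l,st_,ce=cv2.connectedComponentsWithStats(m)
Q=[ce[i]+[400,105] for i in range(1,n) if 30<st_[i,4]<160 and st_[i,2]<16]; print(len(Q))
P=np.array([onz(c,*q,.102)[:2] for q in Q]);d=P.mean(0)-O; print(d@X,d@Y)
zoom(c,280,70,510,220,3.4,"w18z")
```

```text
16
-0.0006474378496518779 0.040285919682616515
```

View pics/w18z.png

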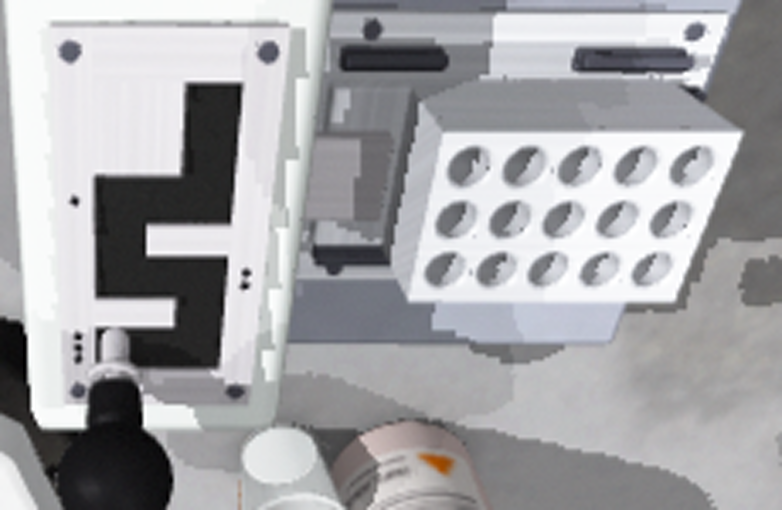

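Run:
```python
from h import *
c=cap("wrist"); a=np.radians(-7.8); X=np.array([np.cos(a),np.sin(a)]);Y=np.array([-X[1],X[0]]);O=np.array([.53699,-.04588])
for z in [(564,218),(470,166),(652,269),(691,166),(445,269)]:
    d=onz(c,280+z[0]/3.4,70+z[1]/3.4,.102)[:2]-O; print(z,d@X,d@Y)
t=cap("top"); px,P=wells(t,(305,185,350,220),.102,110); print(len(P))
Z=[(94,190),(209,204),(89,247),(200,261),(147,226)]
for z in Z:
    d=onz(t,295+z[0]/4.5,150+z[1]/4.5,.102)[:2]-O; print(d@X,d@Y)
```

```text
(564, 218) -0.0001306509034982346 0.04523880782327859
(470, 166) -0.016098025577761535 0.013494861217900783
(652, 269) 0.0167018563258807 0.07740002657626407
(691, 166) -0.016266416630926123 0.07706408467033427
(445, 269) 0.016869836764187154 0.013416893898528522
0
0.014979231027665353 0.07743722567842688
0.015484359219313069 0.010615048598329069
-0.018327446531082474 0.0759113570661674
-0.018066476977044454 0.011654973139307374
-0.0018819538913992459 0.04440996269920052
```

The block is at local (-0.1, 45.2), so it is centred, and the tongue is over the foot. The ball is in notch 3 and the arm is clear, so I'll hand in.

Run:
```python
from h import *
st(); print(order.hand_in())
```

```text
t 23.925 grasp local -8.7 -88.4 286.2 F [ 0.1  0.3 -0.1] w 0.055767294774816595 q [ 0.9   0.31 -0.88  2.19  0.6   0.46  1.02]
[[-0.931, 0.134, 0.339], [0.126, 0.991, -0.045], [-0.342, 0.001, -0.94]] [ 0.4666 -0.1257  0.4243]
the job is handed in; nothing more can be done
None
```

The block is in the nest the right way round and the lever is in the third notch. I handed in at 23.9 s of the 58 s allowed, and no verdict was reported.

**What I did:** I gripped the block across its 54 mm and set it in the nest with its foot towards the lever housing. I then gripped the ball and took the lever through the gate, resting about 0.75 s in each of the first and second notches, before the third notch on the right. After that I let go and drew the arm clear.

**Last checks:**
- **Block:** its centre measured at shaker local (-0.1, 45.2) mm against the nest at (0, 45), seen by the wrist camera. It looks flat, and the tongue is over the foot.
- **Lever:** the ball measured at local (57, -86.5) mm, which puts the lever at about 0.90 rad and the selector at about 22 mm.
- **Arm:** the contact force was about 0 N at the end.
- **Loose items:** I did not measure the tip box, timer or petri dishes again at the end. The arm never went near them.

**What failed or disagreed:**
- **Third notch:** the first push to the right stuck halfway at about 12 N, because the lever was not quite far enough forward. I eased back, went about 5 mm further forward, and it then slid in freely.
- **Block position:** two automatic counts of the block's wells failed at the end, one finding none and one finding 16 and putting the centre at y 40.3 mm. I replaced them with points read by eye: the wrist view gave the centre above and the top view agreed within 2 mm.
- **Ball position:** the arm's own reading put the ball at (61.5, -89.7) mm while it was still gripped, 3 to 5 mm from the camera's later value. Both are inside the third notch limits.

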